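# Wood-moisture reading on a drying beaker

## Task

Stand the pale turned beaker, which lies in the V-cradle, upside down over the free peg of the drying board, with its rim fully down on the slats, and let go of it gently, without dropping it. Then take the orange moisture meter out of its block and hold its steel ball on the middle of the blue ringed mark on the beaker's upturned foot, with the meter upright and square to the foot, pressed lightly so that the sprung ball is about half in (3 mm, about 3 N). Finish while still holding the meter there like that, and leave the dark beaker and everything else on the bench where it is.

Things in the scene. Friction and masses are not known exactly. Their poses are not given: they have to be found in the camera images.
- pale_beaker: loose pale wooden beaker, straight cylinder, 56 outside diameter, 95 long, wall 6, foot 12 thick (bore 44 diameter, 83 deep), about 100 g. Origin: centre of the foot's outer face; +z from foot to mouth. It starts lying level in the cradle, mouth to the robot's left (its z = the cradle's x, within 25 degrees of +y), its axis 56 above the bench, free on both sides and above
- foot_mark (a point): middle of the blue crayon mark (ring 16 diameter with a dot) on the outer face of the pale beaker's foot, 12 from the foot's centre along the beaker's +x. Axes as pale_beaker
- rim (a point): centre of the pale beaker's mouth, in the plane of the rim, 95 from the origin along +z
- cradle: fixed wooden V-cradle 70 long (x, the groove) and 44 wide on a plywood board 100 x 80 x 10. Origin at the centre of its underside, +z up. The beaker overhangs the V at both ends. The V's edges stand 37 above the bench, 19 below the beaker's axis and 22 to either side, so fingers can close on the beaker's 56 width beside the V
- drying_board: fixed slatted drying board 92 (x) x 300 (y), slat tops 26 above the bench; two upright pegs 24 in diameter and 60 tall, rounded at the top, on its middle slat at local y = -80 (free) and y = +80 (taken by the dark beaker). Origin at the centre of its underside, +z up
- free_peg (a point): foot of the free peg: on its axis, level with the slat tops (26 above the bench). A beaker fully home has its rim at this height, and its foot 121 above the bench
- dark_beaker: loose dark walnut beaker, 58 diameter, 78 tall, upside down on the other peg of the drying board, its foot 104 above the bench. Origin at the centre of the foot's outer face; its +z points down to the mouth. Leave it alone
- meter: loose moisture meter, about 200 g: orange housing 46 (x) x 34 (y) x 120 (z), display on the -y face, sprung steel ball below. Origin: centre of the housing's underside, +z up to the blunt top. Starts upright in the block, underside 60 above the bench, lowest 25 of the housing in the pocket. Lift it straight up by 80 or more to free the ball. Grip it from above across its y, some 25 below the top
- ball_tip (a point): lowest point of the meter's steel ball (22 diameter), on the meter's axis 51 below the housing's underside when not pressed. Axes as meter
- ball_head (a joint): how far the sprung ball is pushed up into the meter, m: 0 free, 0.006 fully in; the spring gives about 1 N at first touch and 0.8 N more for each mm (3.4 N at 3 mm)
- tool_block: fixed oak tool block 150 (x) x 84 (y) x 85 high, with the meter upright in a pocket in its middle (2 play all round); pencils at local x = +58 (up to 173 above the bench) and an awl at x = -58 (up to 151) stand fixed in it. Origin at the centre of its underside, +z up
- sanding_block: loose cork sanding block 112 x 67 x 32. Origin at the centre of its underside. Leave it alone
- bottle: loose glass bottle with black cap, 60 diameter, 190 tall. Origin at the centre of its underside. Leave it alone
- wax_tin: loose wax tin with a green band, 76 diameter, 45 tall. Origin at the centre of its underside. Leave it alone
- chair_leg: loose turned chair leg lying along its y, 280 long, 36 thick. Origin midway along, at its underside. Leave it alone
- brush: loose flat brush with yellow handle lying along its x, 200 long. Origin midway along, at its underside. Leave it alone
- pincers: loose pincers with red handles lying along x, 200 long, 60 wide, 14 high. Origin near the middle, at the underside. Leave them alone
Not all that is in view belongs to the job. Leave any pink or red look-alike of the pale_beaker alone. What is meant by the meter is not purple, and is the larger of those in its own colour.

How it is judged:
On the way, in this order (a step that is already met when the one before it is completed fails the run):
1. the pale beaker stands upside down over the free peg, rim down on the slats, let go and at rest, with the meter still in its block (angle between pale_beaker's own z axis and vertical above 3.05 rad and z of rim in the frame of free_peg below 0.003 m and horizontal distance between rim and free_peg below 0.014 m and contact force between each of the fingers, the arm and pale_beaker below 0.1 N and linear speed of pale_beaker below 0.02 m/s and distance of meter from where it was at the start of the episode below 0.02 m), for 0.2 s.
2. the meter's ball is held on the foot mark, upright, pressed lightly (angle between pale_beaker's own z axis and vertical above 3.05 rad and z of rim in the frame of free_peg below 0.003 m and horizontal distance between rim and free_peg below 0.014 m and contact force between each of the fingers, the arm and pale_beaker below 0.1 N and distance between ball_tip and foot_mark below 0.006 m and angle between the z axis of meter and the z axis of pale_beaker, either way round below 0.12 rad and value of joint ball_head between 0.001 and 0.0052 m and contact force between meter and pale_beaker between 1 and 8 N and contact force between the fingers and meter above 1 N), for 0.3 s.
At the end, for the whole second after the job is handed in: beaker upside down over the free peg (5 deg), rim within 3 mm of the slats, untouched by the robot; meter held still, ball within 6 mm of the mark, 7 deg of square, pressed 1 to 5.2 mm in, 1 to 8 N; each bystander within 15 mm of its place (all of step 2 and linear speed of meter below 0.02 m/s and distance of each of dark_beaker, sanding_block, bottle, wax_tin, chair_leg, brush, pincers from where it was at the start of the episode below 0.015 m); the arm keeps its last pose, push and grip.
It fails at once if a bystander on the bench or the dark beaker is moved more than 15 mm (distance of any of dark_beaker, sanding_block, bottle, wax_tin, chair_leg, brush, pincers from where it was at the start of the episode above 0.015 m).
It fails at once if the pale beaker is dropped (falls freely for more than about 15 mm) (contact force between pale_beaker and anything else below 0.02 N and linear speed of pale_beaker above 0.55 m/s).
It fails at once if the meter is dropped (contact force between meter and anything else below 0.02 N and linear speed of meter above 0.55 m/s).
It fails at once if the meter is pressed hard on the beaker (over 15 N) (contact force between meter and pale_beaker above 15 N).
It also fails if it takes over 72 s, if anything falls off the work surface, if the arm or the gripper's body presses on something with over 40 N, if the wrist force passes 120 N, or if a joint passes its speed limit or range.

## Robot

A 7-joint arm with a two-finger parallel gripper is mounted at the origin on the work surface. World frame = base frame: x ahead of the robot, y to its left, z up, the work surface at z = 0. Lengths are in m, angles in rad, forces in N, time in s.
With the tool pointing down it reaches from about 0.4 to 0.85 m from the base axis. Payload 10.4 kg.
Tool frame: the origin (TCP) lies at the very end of the fingers, on their centre line; the grasp point (between the pads) lies 19 mm behind it (manip.grip_depth is the distance from the TCP to the grasp point, in m); z points along the fingers, y is the direction in which the jaws open and shut (so a half turn about z gives the same grasp; the last joint's range is limited). The gripper opens to 85 mm and grips with 20 to 120 N. Pads are 22 mm wide; open, the fingers measure 114 mm over their backs; the gripper's body (76 mm by 85 mm) begins 54 mm behind the grasp point. The pads swing forward as they close: fully open they stand 13 mm farther back than shut.
Start: joints at [-1.245, 0.332, -0.065, 1.46, 0.022, 1.35, -0.088], TCP at [0.214, 0.587, 0.231] pointing down, gripper open.
Joint ranges: [-2.6, 2.6], [-0.5, 2.12], [-1.47, 1.34], [0.16, 2.42], [-1.27, 4.41], [0.06, 2.06], [-2.6, 2.6]. Speed limits (rad/s): [2.22, 2.22, 2.79, 2.79, 3.14, 3.14, 3.14].

## Interface

Orientations are given as a unit quaternion [x, y, z, w].
In Python, from workcell import manip gives the robot as it stands.
- The arm moves only by the tool step_arm, never from a script. Its argument "motion" is a list of rows, each a list of 6 numbers: the shift along the tool's x, y, z in mm, then the turn, a rotation vector about the tool's x, y, z in degrees. A call has 1 to 20 rows; each row shifts and turns the pose as measured when the row begins, along the tool's axes as they then stand; what a row does not reach is not made up. A row lasts 1/8 s, in which the tool goes at most 62.5 mm and 10.7 degrees, less where a joint would pass 70% of its speed; a pose out of reach is approached as far as the arm can. A call with a gripper value outside its range is refused whole. "jaw" is the finger opening in mm, from 0 to 85.4, set as the call begins (left out, the last holds). The fingers move at their own pace and stop on an object; "force" is the grip in N (left out, the last holds). Time passes only in rows, so rows that do not move let the fingers close. It gives the time, the measured TCP pose, the force and the opening at its end, in the units of the state.
- manip.get_obs(): the state, without advancing time (a new reading comes with each control period).
- manip.camera(name): name is "side" or "top"; returns the picture (420x560x3 uint8, blue, green, red); there is no depth.
- manip.camera_info(name): a dict with "camera_matrix" (3x3 intrinsics, pixels), "R" (3x3) and "t" (3): a world point X has camera coordinates R X + t. Camera axes: x right, y down, z forward; pixel columns grow to the right and rows downward; lengths in m; the calibration is good to about 2 mm. A picture is of the moment at which its call begins. camera_info takes no time and is no camera call.
- manip.hand_in(): hands the job in, once; it reports no verdict.
The state is a dict: "clock": time; "joint_pos": joint angles; "joint_velocities": joint speeds; "tau": joint torques, N m; "position": TCP position; "ee_rot": TCP orientation; "ft_force": force on the tool from outside, world axes, zero at the start; "torque": the same for the moment, N m; "grip_width": opening from 0.0 (shut) to 1.0 (fully open).
Only numpy, scipy, OpenCV 4.12 (cv2) and the standard library are available. Lean on these libraries where they do the work, as an engineer would, in place of code of your own. Each camera call takes 0.05 s, during which the arm holds its last target.

## Working session

There is one attempt and no reset: what is moved stays moved. The work goes in short steps, Python scripts to look and compute and a tool call to move; the robot and the scene stay as the last step left them, time stands still between calls to the robot, and variables do not carry over. Pictures are saved under pics/ and viewed, and the job is handed in when it is done.

Besides the shell and the picture viewer there is one more tool, called after "Request:" as name([rows], argument=value, ...), one row to a line, values as JSON. step_arm: Moves the arm, as the interface text tells. Its arguments: {"type":"object","properties":{"motion":{"type":"array"},"jaw":{"type":"number"},"force":{"type":"number"}},"required":["motion"]}

```bash
ls; mkdir -p pics
python3 - <<'E'
from workcell import manip
import cv2,numpy as np
print(manip.get_obs())
print([a for a in dir(manip) if a[0]!='_'], manip.grip_depth)
for n in("side","top"):
    im=manip.camera(n); cv2.imwrite(f"pics/{n}0.png",im); 
    cv2.imwrite(f"pics/{n}0b.png",cv2.resize(im,(800,600),interpolation=cv2.INTER_CUBIC))
    i=manip.camera_info(n); print(n,i); print(-np.array(i['R']).T@i['t'])
E
```

```text
pics
{'clock': 0.0, 'joint_pos': array([-1.24459265,  0.33286624, -0.06469815,  1.46093633,  0.02160322,
        1.34987507, -0.08851928]), 'joint_velocities': array([-1.68772535e-03,  5.36723230e-04, -1.13709769e-04, -1.61769377e-03,
        1.05683775e-03,  6.69433088e-05,  7.09414446e-04]), 'tau': array([ 2.97301822e-04, -6.25431418e+01,  4.91235266e-02, -3.91618180e+01,
        1.61350658e-02,  9.49985959e-03, -1.12165500e-05]), 'position': array([0.21349025, 0.58701864, 0.23052181]), 'ee_rot': array([ 1.73518762e-01,  9.84830319e-01, -6.89193677e-04, -8.72667878e-05]), 'ft_force': array([-0.398694  , -0.53543329,  0.55652313]), 'torque': array([ 0.02764023,  0.02582391, -0.04983771]), 'grip_width': 0.9990667085453708}
['MotionError', 'camera', 'camera_info', 'get_obs', 'grip_depth', 'hand_in'] 0.0187
side {'camera_matrix': array([[478.59398987,   0.        , 276.24636877],
       [  0.        , 478.59398987, 205.61152737],
       [  0.        ,   0.        ,   1.        ]]), 'R': array([[-0.99607089, -0.08769212, -0.0123644 ],
       [-0.05220125,  0.69416499, -0.7179206 ],
       [ 0.07153891, -0.71445438, -0.69601518]]), 't': array([0.56654655, 0.0959544 , 1.36334232])}
[0.47179744 0.95711937 1.02479959]
top {'camera_matrix': array([[415.38404634,   0.        , 274.17666458],
       [  0.        , 415.38404634, 206.61848507],
       [  0.        ,   0.        ,   1.        ]]), 'R': array([[ 0.02355606, -0.99946043,  0.02289011],
       [-0.98776165, -0.02679933, -0.15365126],
       [ 0.15418179, -0.01899056, -0.98785998]]), 't': array([-0.02454732,  0.576568  ,  1.32562757])}
[0.36570236 0.01609196 1.39868671]
```

View pics/side0b.png

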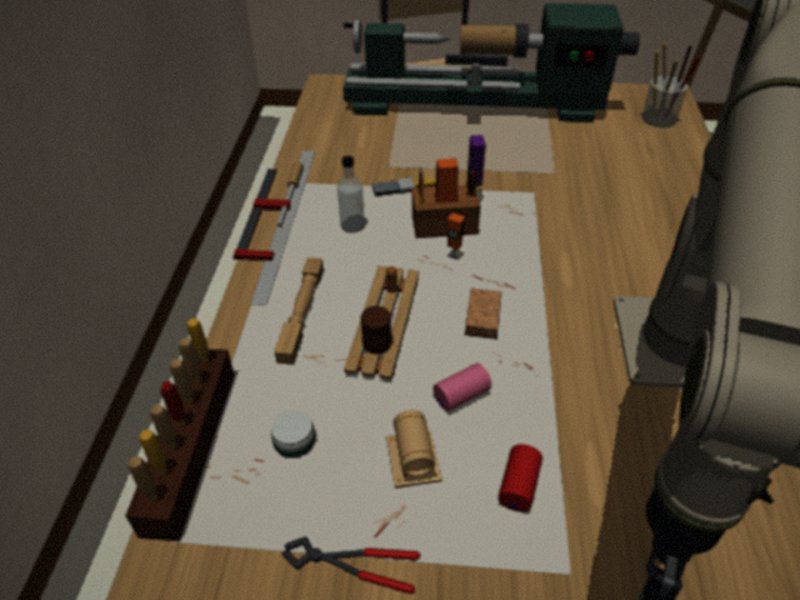

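View pics/top0b.png

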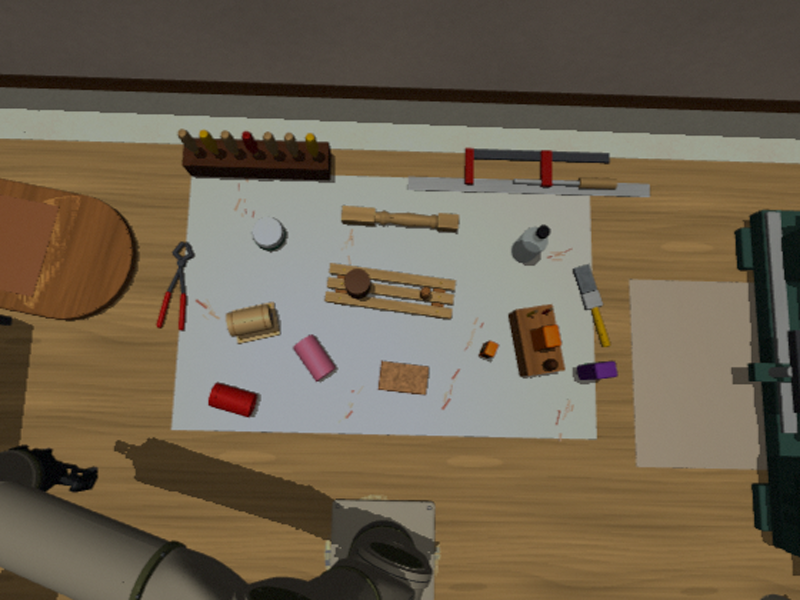

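The side view shows the pale beaker (415,445), the free peg (393,280), the dark beaker and the meter (447,180). The top view shows the same objects: beaker (250,321), free peg (426,293), meter (545,337). I'll zoom in to measure.

```bash
cat > h.py <<'E'
from workcell import manip
import cv2,numpy as np
from scipy.spatial.transform import Rotation as Ro
from scipy.optimize import least_squares
C={}
for n in("side","top"):
    i=manip.camera_info(n); C[n]=(np.array(i['camera_matrix']),np.array(i['R']),np.array(i['t']))
def proj(n,X):
    K,R,t=C[n]; c=np.atleast_2d(X)@R.T+t; p=c@K.T; return p[:,:2]/p[:,2:]
def onplane(n,uv,z):
    K,R,t=C[n]; d=R.T@np.linalg.solve(K,[uv[0],uv[1],1]); o=-R.T@t; return o+d*(z-o[2])/d[2]
def crop(n,im,c,hw,hh,name,s,segs=()):
    x0,y0=int(c[0]-hw),int(c[1]-hh); x0=max(x0,0);y0=max(y0,0)
    o=cv2.resize(im[y0:y0+2*hh,x0:x0+2*hw],None,fx=s,fy=s,interpolation=cv2.INTER_CUBIC)
    for P,col in segs:
        q=proj(n,P); q=((q-[x0,y0]+.5)*s-.5)
        cv2.polylines(o,[np.round(q*8).astype(np.int32).reshape(-1,1,2)],False,col,1,cv2.LINE_AA,3)
    for k in range(0,2*hw,10): cv2.putText(o,str(x0+k),(k*s,8),0,.3,(0,0,255)); cv2.line(o,(k*s,8),(k*s,12),(0,0,255))
    for k in range(0,2*hh,10): cv2.putText(o,str(y0+k),(0,k*s+4),0,.3,(0,0,255))
    cv2.imwrite(name,o)
E
python3 - <<'E'
from h import *
s=cv2.imread('pics/side0.png');t=cv2.imread('pics/top0.png')
crop('side',s,(290,310),30,30,'pics/c1.png',10)
crop('top',t,(176,226),30,30,'pics/c2.png',10)
crop('side',s,(270,225),45,45,'pics/c3.png',6)
crop('top',t,(273,203),50,30,'pics/c4.png',8)
crop('side',s,(312,138),40,35,'pics/c5.png',8)
crop('top',t,(376,240),35,35,'pics/c6.png',8)
a=[cv2.imread(f'pics/c{i}.png') for i in range(1,7)]
E
python3 - <<'E'
import cv2,numpy as np
import os
os.chdir('.')
for k,(a,b) in enumerate([(1,2),(3,4),(5,6)]):
    A=cv2.imread(f'pics/c{a}.png');B=cv2.imread(f'pics/c{b}.png')
    print(A.shape,B.shape)
E
```

```text
(600, 600, 3) (600, 600, 3)
(540, 540, 3) (480, 800, 3)
(560, 640, 3) (560, 560, 3)
```

View pics/c1.png

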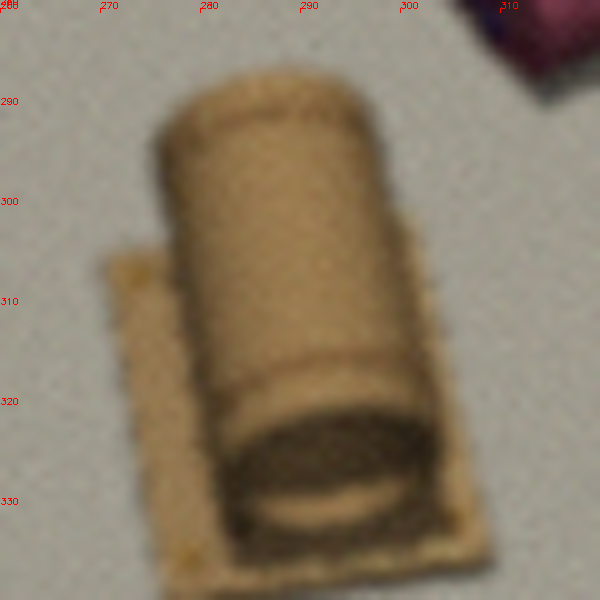

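View pics/c2.png

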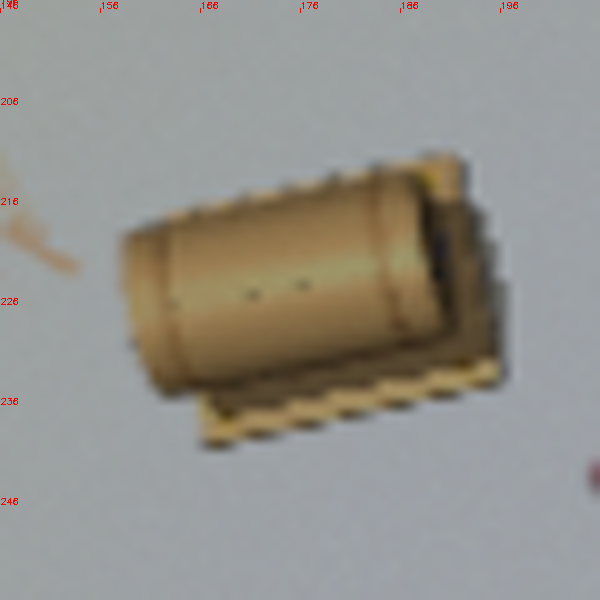

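View pics/c3.png

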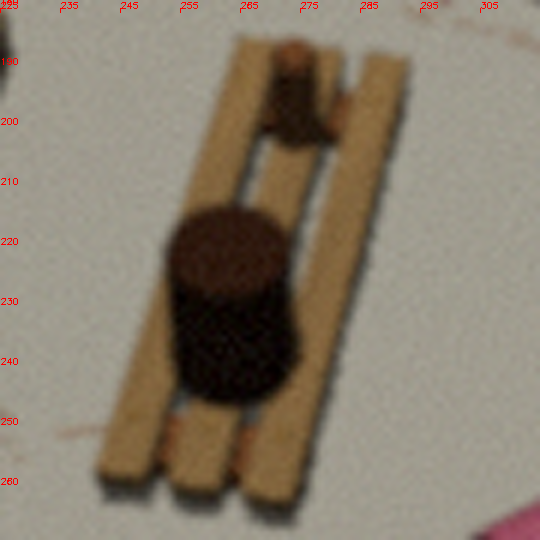

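View pics/c4.png

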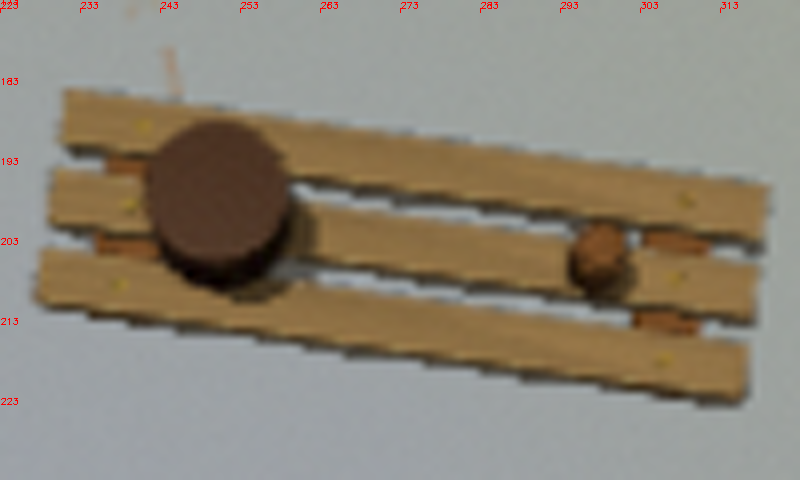

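View pics/c5.png

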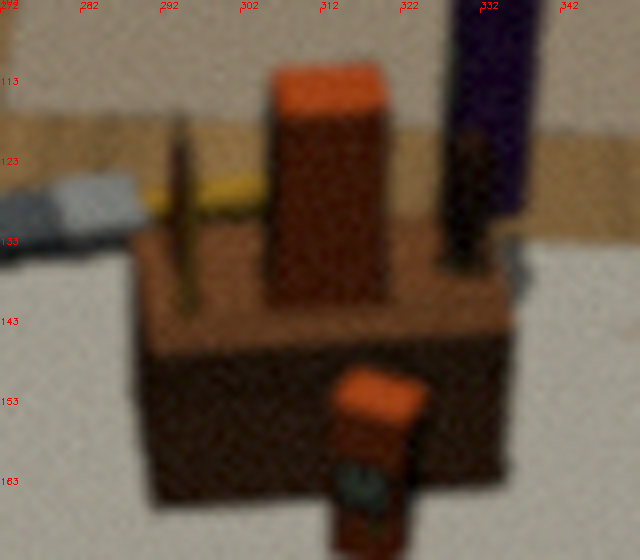

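View pics/c6.png

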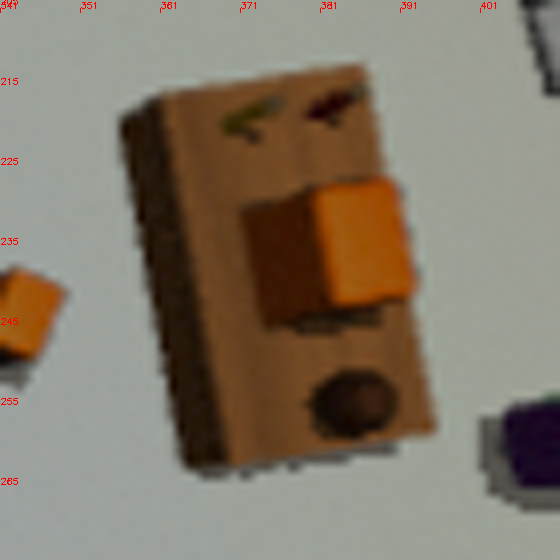

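```bash
cat > fit.py <<'E'
from h import *
def P(ox,oy,s,l): return [(ox+x/s-.5,oy+y/s-.5) for x,y in l]
def fit(local,obs,z0=0):  # obs list of (cam, localpt, uv)
    def f(p):
        c,s=np.cos(p[2]),np.sin(p[2]); r=[]
        for n,L,uv in obs:
            X=[p[0]+c*L[0]-s*L[1],p[1]+s*L[0]+c*L[1],L[2]]
            r+=list(proj(n,X)[0]-uv)
        return r
    q=least_squares(f,local,loss='soft_l1'); print(np.round(q.x,4),np.round(q.fun,1)); return q.x
tb=P(341,205,8,[(165,95),(362,66),(437,432),(228,468)])
L=[(.075,.042,.085),(.075,-.042,.085),(-.075,-.042,.085),(-.075,.042,.085)]
obs=[('top',a,b) for a,b in zip(L,tb)]
sb=P(272,103,8,[(150,352),(510,332),(155,508),(503,485)])
obs+=[('side',(.075,.042,.085),sb[0]),('side',(-.075,.042,.085),sb[1]),('side',(.075,.042,0),sb[2]),('side',(-.075,.042,0),sb[3])]
print('block');b=fit([.6,-.35,.1],obs)
m=P(341,205,8,[(315,187),(395,178),(415,293),(328,307)])
L=[(.023,.017,.18),(.023,-.017,.18),(-.023,-.017,.18),(-.023,.017,.18)]
obs=[('top',a,c) for a,c in zip(L,m)]
sm=P(272,103,8,[(275,117),(386,112),(378,63),(277,68)])
L2=[(.023,.017,.18),(-.023,.017,.18),(-.023,-.017,.18),(.023,-.017,.18)]
obs+=[('side',a,c) for a,c in zip(L2,sm)]
print('meter');mm=fit(b,obs)
bd=P(223,173,8,[(66,88),(770,182),(745,396),(38,300)])
L=[(.046,.15,.026),(.046,-.15,.026),(-.046,-.15,.026),(-.046,.15,.026)]
obs=[('top',a,c) for a,c in zip(L,bd)]
obs+=[('top',(0,-.08,.0845),P(223,173,8,[(602,242)])[0])]
sd=P(225,180,6,[(100,468),(298,500),(410,58),(238,36)])
L2=[(.046,.15,.026),(-.046,.15,.026),(-.046,-.15,.026),(.046,-.15,.026)]
obs+=[('side',a,c) for a,c in zip(L2,sd)]
print('board');d=fit([.62,.05,0],obs)
c,s=np.cos(d[2]),np.sin(d[2]); print('peg',d[0]+s*.08,d[1]-c*.08)
# cradle board
cb=P(146,196,10,[(203,435),(497,370),(460,150)])
L=[(.05,-.04,.01),(-.05,-.04,.01),(-.05,.04,.01)]   # groove x ~ +y world -> local y ~ -x world
L=[(.05,.04,.01),(-.05,.04,.01),(-.05,-.04,.01)]
obs=[('top',a,c) for a,c in zip(L,cb)]
sc=P(260,280,10,[(105,255),(165,590),(490,562)])
L2=[(-.05,-.04,.01),(.05,-.04,.01),(.05,.04,.01)]
obs+=[('side',a,c) for a,c in zip(L2,sc)]
print('cradle');k=fit([.55,.28,1.5],obs)
np.save('fit.npy',[b,mm,d,k])
E
python3 fit.py
cat > ov.py <<'E'
from h import *
def cyl(o,z,r,l,n=48):
    z=np.array(z)/np.linalg.norm(z); a=np.cross(z,[.3,.5,.7]); a/=np.linalg.norm(a); bb=np.cross(z,a)
    t=np.linspace(0,2*np.pi,n+1); ring=lambda h:o+z*h+r*(np.cos(t)[:,None]*a+np.sin(t)[:,None]*bb)
    return [ring(0),ring(l)]
E
python3 - <<'E'
from ov import *
k=np.load('fit.npy')[3]
s=cv2.imread('pics/side0.png');t=cv2.imread('pics/top0.png')
z=np.array([np.cos(k[2]),np.sin(k[2]),0]); c=np.array([k[0],k[1],.056]); g=(0,255,0)
sg=[(P,g) for P in cyl(c-z*.0475,z,.028,.095)]
sg+=[([c-z*.0475,c+z*.0475],(255,0,0))]
crop('side',s,(290,310),30,30,'pics/d1.png',10,sg)
crop('top',t,(176,226),30,30,'pics/d2.png',10,sg)
E
```

```text
block
[ 0.4805 -0.341   0.1739] [-0.6 -0.2  0.4 -0.3 -0.   0.4  0.1 -0.1  0.1 -0.4  1.  -0.8 -0.7  0.4
 -0.   0.4]
meter
[ 0.481  -0.3384  0.1336] [-1.2 -0.3  0.1 -0.4 -0.1  0.6 -0.5  0.1 -0.1 -0.9  0.7 -0.8  0.5 -0.7
 -1.3 -0.8]
board
[ 0.592  -0.0051 -0.1046] [-0.5  0.4 -0.1  0.2 -0.1  0.4 -1.   0.7  0.   0.6 -0.8 -0.1 -0.4 -0.6
 -0.3 -0.9 -0.5 -0.8]
peg 0.5836166761923898 -0.08461747252192946
cradle
[0.5113 0.3092 1.8069] [-0.5  0.9 -0.2  1.1 -0.8 -0.1 -0.5 -1.2 -0.7  0.5  0.  -1.4]
```

View pics/d1.png

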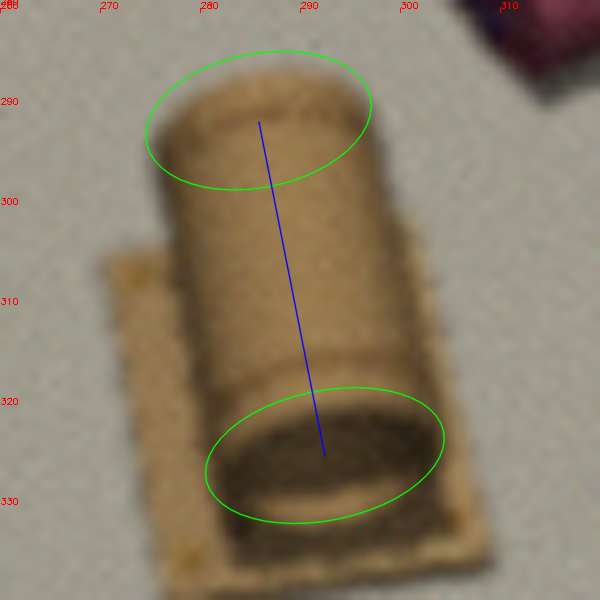

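View pics/d2.png

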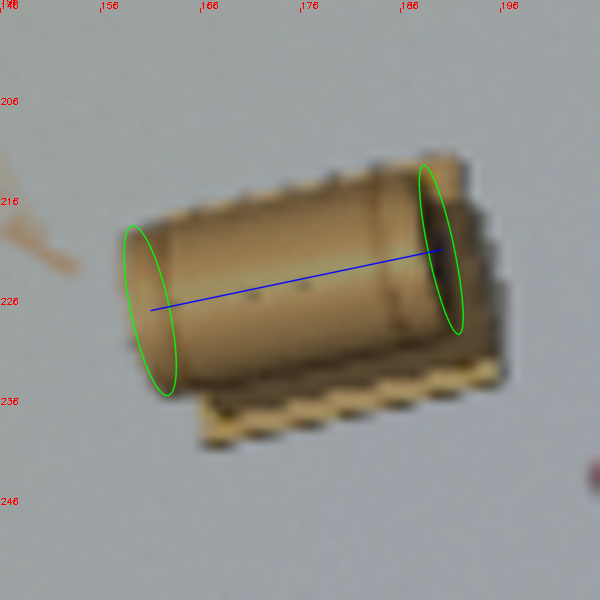

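```bash
cat > plan.py <<'E'
from h import *
def cur():
    o=manip.get_obs(); return np.array(o['position']),Ro.from_quat(o['ee_rot']),o
def log():
    o=manip.get_obs(); open('log.txt','a').write(' '.join(map(str,list(o['joint_pos'])+list(o['position'])+list(o['ee_rot'])))+'\n')
def plan(p0,R0,p1,R1,n=None,dec=1,vmax=50,wmax=9):
    rv=(R0.inv()*R1).as_rotvec(degrees=True); d=np.linalg.norm(p1-p0)*1e3
    if n is None: n=max(1,int(np.ceil(max(d/vmax,np.linalg.norm(rv)/wmax))))
    rows=[]
    for i in range(n):
        Ri=R0*Ro.from_rotvec(rv*i/n,degrees=True)
        s=Ri.inv().apply((p1-p0)*1e3/n); rows.append([round(float(x),dec) for x in list(s)+list(rv/n)])
    print(n,'rows  total rot',np.round(rv,1),'dist',round(d,1)); print(str(rows).replace(' ',''))
def tool(az,pitch,yaz=None,flip=1):
    """tool z horizontally along az, pitched down by pitch (rad); jaw y horizontal"""
    z=np.array([np.cos(az)*np.cos(pitch),np.sin(az)*np.cos(pitch),-np.sin(pitch)])
    y=flip*np.array([-np.sin(az),np.cos(az),0]); return Ro.from_matrix(np.stack([np.cross(y,z),y,z],1))
E
python3 -c "
from plan import *
log()"
```

```text
(no output)
```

Request:
step_arm([
  [-20,-20,-40,0,0,6],
  [-20,-20,-40,0,0,6],
  [-20,-20,-30,5,0,6],
])

```text
clock: 0.48
position: [0.2393, 0.5047, 0.3398]
ee_rot: [0.327, 0.944, -0.047, -0.013]
ft_force: [0.5, 0.4, -0.2]
grip_width: 0.995
```

```bash
python3 -c "
from plan import *
log()"
```

Request:
step_arm([
  [-20,-30,-30,-5,6,6],
  [-20,-30,0,0,6,6],
  [-20,-30,0,0,0,6],
])

```text
clock: 0.85
position: [0.2218, 0.4005, 0.3662]
ee_rot: [0.478, 0.873, 0.021, -0.098]
ft_force: [0.8, 0.0, 1.4]
grip_width: 0.997
```

Run:
```python
from plan import *
log()
D=np.loadtxt('log.txt'); print(np.round(D,3))
def fk(q,L,sg):
    R=Ro.identity(); p=np.array([0,0,L[0]])
    ax='zyzyzyz'
    lens=[0,L[1],0,L[2],0,L[3],0]
    for i in range(7):
        R=R*Ro.from_euler(ax[i],sg[i]*q[i])
        if i in(1,3,5): p=p+R.apply([0,0,lens[i]])
    return p,R
import itertools
best=[]
for s in itertools.product([1,-1],repeat=4):
    sg=[s[0],1,s[1],1,s[2],1,s[3]]
    L=[.35,.42,.4,.25]
    def f(x,full=False):
        r=[]
        for d in D:
            p,R=fk(d[:7],x[:4],sg); e=(Ro.from_quat(d[10:])*Ro.from_euler('z',x[4]).inv()).inv()*R
            r+=list(p-d[7:10])+list(.2*e.as_rotvec())
        return np.array(r)
    for x4 in (0,np.pi/2,np.pi,-np.pi/2):
        q=least_squares(f,L+[x4]); best.append((q.cost,sg,q.x))
best.sort(key=lambda a:a[0])
for b in best[:3]: print(b)
```

```text
[[-1.245e+00  3.330e-01 -6.500e-02  1.461e+00  2.200e-02  1.350e+00
  -8.900e-02  2.130e-01  5.870e-01  2.310e-01  1.730e-01  9.850e-01
  -1.000e-03 -0.000e+00]
 [-1.201e+00  2.240e-01  6.000e-03  1.375e+00 -2.300e-02  1.637e+00
  -2.930e-01  2.390e-01  5.050e-01  3.400e-01  3.270e-01  9.440e-01
  -4.700e-02 -1.300e-02]
 [-1.089e+00 -1.020e-01  6.500e-02  1.676e+00 -1.910e-01  1.534e+00
  -4.510e-01  2.220e-01  4.010e-01  3.660e-01  4.780e-01  8.730e-01
   2.100e-02 -9.800e-02]]
(np.float64(0.0020655893188803944), [-1, 1, -1, 1, -1, 1, -1], array([ 0.0727961 ,  0.41901772,  0.49007269,  0.12741742, -4.71238898]))
(np.float64(0.002065589318880395), [-1, 1, -1, 1, -1, 1, -1], array([0.07279611, 0.41901772, 0.49007269, 0.12741743, 1.57079633]))
(np.float64(0.0020655893188803952), [-1, 1, -1, 1, -1, 1, -1], array([0.0727961 , 0.41901772, 0.49007269, 0.12741742, 1.57079633]))
```

```bash
cat > kin.py <<'E'
from plan import *
sg=[-1,1,-1,1,-1,1,-1]; ax='zyzyzyz'
def Rs(q):
    R=Ro.identity(); o=[]
    for i in range(7):
        R=R*Ro.from_euler(ax[i],sg[i]*q[i]); o.append(R)
    return o
TZ=Ro.from_euler('z',1.57079633)
def basis(q):
    r=Rs(q); A=[[0,0,1],r[1].as_matrix()[:,2],r[3].as_matrix()[:,2],r[5].as_matrix()[:,2]]
    A+=[r[k].as_matrix()[:,0] for k in XO]
    return np.array(A).T
XO=[0,1,3,5]
def fitlin(D):
    A=np.vstack([basis(d[:7]) for d in D]); b=np.concatenate([d[7:10] for d in D])
    x,res,rk,sv=np.linalg.lstsq(A,b,rcond=None); 
    return x,A@x-b,rk,sv
def fk(q,x): return basis(q)@x, Rs(q)[-1]*TZ.inv()
E
python3 - <<'E'
from kin import *
D=np.loadtxt('log.txt')
for d in D: 
    R=Rs(d[:7])[-1]; print(np.round((Ro.from_quat(d[10:]).inv()*R).as_rotvec(),3))
print([np.round(a,4) for a in fitlin(D)])
E
```

```text
[-0.     0.    -1.571]
[ 0.     0.    -1.571]
[-0.     0.    -1.571]
[array([-0.3639,  0.2283,  0.1937, -0.1428,  0.4696,  0.2093, -0.3551,
        0.3861]), array([ 0.0011, -0.0009, -0.0002, -0.036 ,  0.0146,  0.0003,  0.0035,
       -0.002 , -0.0001]), np.int32(8), array([3.4521, 3.4485, 0.2635, 0.2436, 0.1869, 0.1305, 0.0869, 0.0517])]
```

Request:
step_arm([
  [0,0,20,0,-8,6],
  [0,0,30,-8,0,6],
  [0,0,30,-8,0,6],
])

```text
clock: 1.23
position: [0.221, 0.4037, 0.2863]
ee_rot: [0.616, 0.781, 0.101, 0.041]
ft_force: [-0.5, 0.0, 0.0]
grip_width: 0.998
```

```bash
python3 -c "
from plan import *
log()"
```

Request:
step_arm([
  [-30,30,20,8,8,6],
  [-30,30,30,8,0,6],
  [-30,30,0,8,0,6],
])

```text
clock: 1.6
position: [0.3192, 0.3432, 0.2295]
ee_rot: [0.702, 0.697, -0.02, -0.147]
ft_force: [1.0, 0.7, -0.3]
grip_width: 1.0
```

Run:
```python
from kin import *
log()
D=np.loadtxt('log.txt')
for d in D: 
    R=Rs(d[:7])[-1]; print(np.round((Ro.from_quat(d[10:]).inv()*R).as_rotvec(),3))
print([np.round(a,4) for a in fitlin(D)])
```

```text
[-0.     0.    -1.571]
[ 0.     0.    -1.571]
[-0.     0.    -1.571]
[ 0.     0.    -1.571]
[ 0.     0.    -1.571]
[array([ 0.0989,  0.3771,  0.461 ,  0.1318,  0.0881,  0.0446, -0.0208,
        0.099 ]), array([-0.0405, -0.0039, -0.0028, -0.0356,  0.0234,  0.0024, -0.0101,
        0.0098, -0.0009, -0.0565,  0.0078, -0.0054, -0.0068,  0.0286,
        0.0068]), np.int32(8), array([4.4476, 4.4301, 0.509 , 0.3574, 0.3287, 0.206 , 0.2017, 0.1213])]
```

Run:
```python
from plan import *
u=np.array([np.cos(1.80),np.sin(1.80),0]); G=np.array([.510,.310,.056])-u*.0175
p,R,o=cur()
for f in(1,-1):
    T=tool(1.80,np.pi/4,flip=f); z=T.as_matrix()[:,2]
    p1=G+z*(.019-.11); print(p1); plan(p,R,p1,T)
```

```text
[0.52859575 0.23029377 0.12034672]
19 rows  total rot [ 46.2   8.9 156. ] dist 261.7
[[-6.6,12.0,1.9,2.4,0.5,8.2],[-4.8,12.9,1.3,2.4,0.5,8.2],[-2.9,13.4,0.7,2.4,0.5,8.2],[-1.0,13.7,0.1,2.4,0.5,8.2],[1.0,13.7,-0.5,2.4,0.5,8.2],[3.0,13.4,-1.0,2.4,0.5,8.2],[4.9,12.8,-1.6,2.4,0.5,8.2],[6.6,11.9,-2.0,2.4,0.5,8.2],[8.3,10.7,-2.5,2.4,0.5,8.2],[9.7,9.3,-2.8,2.4,0.5,8.2],[11.0,7.7,-3.1,2.4,0.5,8.2],[12.0,5.9,-3.3,2.4,0.5,8.2],[12.7,4.0,-3.4,2.4,0.5,8.2],[13.2,2.0,-3.4,2.4,0.5,8.2],[13.4,-0.1,-3.4,2.4,0.5,8.2],[13.2,-2.1,-3.2,2.4,0.5,8.2],[12.8,-4.1,-3.0,2.4,0.5,8.2],[12.1,-6.0,-2.6,2.4,0.5,8.2],[11.1,-7.8,-2.3,2.4,0.5,8.2]]
[0.52859575 0.23029377 0.12034672]
6 rows  total rot [ -6.3  32.7 -17.3] dist 261.7
[[-20.8,37.9,5.9,-1.1,5.5,-2.9],[-23.1,36.7,4.5,-1.1,5.5,-2.9],[-25.3,35.4,2.8,-1.1,5.5,-2.9],[-27.2,34.1,1.0,-1.1,5.5,-2.9],[-28.9,32.6,-1.1,-1.1,5.5,-2.9],[-30.3,31.2,-3.3,-1.1,5.5,-2.9]]
```

Request:
step_arm([
  [-21,38,-10,-1,5.5,-3],
  [-23,37,-10,-1,5.5,-3],
  [-25,35,-10,-1,5.5,-3],
  [-27,34,0,-1,5.5,-3],
])

```text
clock: 2.1
position: [0.4746, 0.2537, 0.1963]
ee_rot: [0.619, 0.725, 0.159, -0.256]
ft_force: [0.6, 1.3, -0.2]
grip_width: 0.999
```

Run:
```python
from kin import *
log()
print(onplane('top',(220,250),.05))
D=np.loadtxt('log.txt')
def B2(q,names):
    r=Rs(q); return np.array([r[int(n[0])].as_matrix()[:,'xyz'.index(n[1])] if n[0]!='w' else np.eye(3)['xyz'.index(n[1])] for n in names]).T
for names in (['0z','1z','3z','5z','1y','3y'],['0z','1z','3z','5z','2x','3x'],['0z','1z','3z','5z','2x','3x','4x','5x'],['0z','1z','3z','5z','wx','wy'],['0z','1z','3z','5z','0x','0y'],['0z','1z','3z','5z','6x','6y'],['0z','1z','3z','5z','5x','4x'],['0z','1z','3z','5z','5y','4y'],['0z','1z','3z','5z','0y','2y','4y','6y','0x','2x','3x','6x','5x']):
    A=np.vstack([B2(d[:7],names) for d in D]); b=np.concatenate([d[7:10] for d in D])
    x=np.linalg.lstsq(A,b,rcond=1e-6)[0]; print(names,np.round(x,3),np.abs(A@x-b).max().round(4))
p,R,o=cur();print(o['joint_pos'])
T=tool(1.80,np.pi/4,flip=-1)
u=np.array([np.cos(1.80),np.sin(1.80),0]); G=np.array([.510,.310,.056])-u*.0175
plan(p,R,G+T.as_matrix()[:,2]*(.019-.11),T)
```

```text
[0.42992988 0.16151081 0.05      ]
['0z', '1z', '3z', '5z', '1y', '3y'] [ 0.258  0.449  0.49   0.343 -0.022 -0.024] 0.0002
['0z', '1z', '3z', '5z', '2x', '3x'] [ 0.195  0.425  0.476  0.263  0.014 -0.01 ] 0.0553
['0z', '1z', '3z', '5z', '2x', '3x', '4x', '5x'] [ 0.201  0.431  0.494  0.279  0.032  0.006 -0.024  0.037] 0.0545
['0z', '1z', '3z', '5z', 'wx', 'wy'] [0.229 0.426 0.469 0.293 0.045 0.001] 0.0137
['0z', '1z', '3z', '5z', '0x', '0y'] [ 0.269  0.444  0.495  0.348 -0.007 -0.045] 0.0074
['0z', '1z', '3z', '5z', '6x', '6y'] [ 0.324  0.383  0.486  0.338 -0.029 -0.035] 0.0167
['0z', '1z', '3z', '5z', '5x', '4x'] [ 0.201  0.432  0.491  0.281  0.002 -0.017] 0.0547
['0z', '1z', '3z', '5z', '5y', '4y'] [ 0.243  0.459  0.493  0.331 -0.021 -0.021] 0.0201
['0z', '1z', '3z', '5z', '0y', '2y', '4y', '6y', '0x', '2x', '3x', '6x', '5x'] [ 0.258  0.449  0.49   0.343 -0.022 -0.023 -0.    -0.    -0.    -0.
  0.    -0.    -0.   ] 0.0
[-0.64073897  0.23060151  0.4933799   1.83596725 -0.74452634  1.30359608
  0.28459772]
2 rows  total rot [-2.1 10.1 -5.1] dist 96.0
[[-33.9,27.6,20.0,-1.1,5.1,-2.6],[-36.7,25.6,17.3,-1.1,5.1,-2.6]]
```

```bash
cat >> kin.py <<'E'
NAMES=['0z','1z','3z','5z','1y','3y']; LX=np.array([.258,.449,.490,.343,-.0225,-.0235])
def fk(q):
    r=Rs(q); B=np.array([r[int(n[0])].as_matrix()[:,'xyz'.index(n[1])] for n in NAMES]).T
    return B@LX, r[-1]*Ro.from_euler('z',np.pi/2)
lo=np.array([-2.6,-.5,-1.47,.16,-1.27,.06,-2.6])+.03; hi=np.array([2.6,2.12,1.34,2.42,4.41,2.06,2.6])-.03
def ik(p,R,q0,reg=.02):
    mid=(lo+hi)/2
    f=lambda q:np.concatenate([(fk(q)[0]-p)*10,(R.inv()*fk(q)[1]).as_rotvec()*3,reg*(q-q0)])
    s=least_squares(f,np.clip(q0,lo+1e-3,hi-1e-3),bounds=(lo,hi)); q=s.x; 
    return q,np.linalg.norm(fk(q)[0]-p)*1e3,np.degrees((R.inv()*fk(q)[1]).magnitude())
E
python3 - <<'E'
from kin import *
p,R,o=cur(); q0=o['joint_pos']; print(np.abs(fk(q0)[0]-p).max(), (R.inv()*fk(q0)[1]).magnitude())
u=np.array([np.cos(1.80),np.sin(1.80),0]); G=np.array([.510,.310,.056])-u*.0175
np.set_printoptions(precision=2,suppress=True)
for al in (45,50,55):
    for off in (0.11,0):
        T=tool(1.80,np.radians(90-al),flip=-1); print(al,off,*ik(G+T.as_matrix()[:,2]*(.019-off),T,q0))
H=np.array([.5836,-.0846,.091+.0])
rng=np.random.default_rng(0)
for az in np.radians([-60,-40,-20,0,20,40,60,90]):
  for fl in (1,-1):
    T=tool(az,np.pi/4,flip=fl); best=None
    for k in range(6):
        r=ik(H+T.as_matrix()[:,2]*.019,T,q0 if k==0 else rng.uniform(lo,hi),reg=.005)
        if r[1]<2 and r[2]<1 : 
            m=np.minimum(r[0]-lo,hi-r[0]).min()
            if best is None or m>best[0]: best=(m,r[0])
    print(np.degrees(az).round(),fl,best)
E
```

```text
0.0005584187526176954 3.61888430622384e-16
45 0.11 [-0.42  0.48  0.43  1.8  -1.    1.33  0.7 ] 0.006358817034117138 0.002286668197832856
45 0 [-0.48  0.57  0.34  1.86 -1.11  1.16  0.75] 0.008296992340400568 0.002902208699270828
50 0.11 [-0.35  0.53  0.41  1.79 -1.06  1.39  0.77] 0.007308157433958791 0.00273030854150191
50 0 [-0.43  0.61  0.32  1.85 -1.18  1.22  0.82] 0.008942023456213408 0.0032735325715396776
55 0.11 [-0.29  0.58  0.38  1.78 -1.12  1.44  0.84] 0.008078269328932734 0.003097272002165362
55 0 [-0.38  0.65  0.3   1.84 -1.24  1.28  0.88] 0.009428119706057066 0.0035754698876303173
-60.0 1 (np.float64(0.34176699143672407), array([-0.11,  0.35, -0.25,  2.05,  1.14,  0.98, -0.61]))
-60.0 -1 None
-40.0 1 (np.float64(0.20269854493875927), array([ 0.62,  0.37, -0.95,  2.19,  1.51,  0.89, -0.51]))
-40.0 -1 None
-20.0 1 (np.float64(0.08480819747631063), array([ 0.47,  0.18, -0.6 ,  2.31,  1.73,  0.4 , -0.44]))
-20.0 -1 (np.float64(0.02497942804139841), array([-0.77,  0.15,  0.69,  2.37,  1.81,  0.24,  2.52]))
0.0 1 (np.float64(0.09704896412764397), array([ 1.28,  0.38, -1.23,  2.29,  1.98,  0.21, -0.11]))
0.0 -1 (np.float64(0.007472088751458925), array([ 0.65,  0.17, -0.56,  2.32,  3.23,  0.1 ,  1.61]))
20.0 1 (np.float64(0.05054782381319564), array([ 1.48,  0.59, -1.3 ,  2.2 ,  0.38,  0.14,  1.98]))
20.0 -1 (np.float64(0.040874341058107666), array([ 1.41,  0.49, -1.2 ,  2.2 , -0.36,  0.13, -0.47]))
40.0 1 (np.float64(4.440892098500626e-16), array([ 1.52,  0.82, -1.33,  2.04,  0.19,  0.46,  2.57]))
40.0 -1 (np.float64(5.995204332975845e-15), array([ 0.32,  0.32,  0.11,  2.1 , -1.24,  0.77,  0.51]))
60.0 1 (np.float64(0.06616378867792516), array([ 0.23,  0.46,  0.27,  1.91, -1.08,  1.09, -2.5 ]))
60.0 -1 (np.float64(0.5348233909515363), array([ 1.16,  0.63, -0.86,  1.86, -0.45,  0.81,  0.21]))
90.0 1 None
90.0 -1 (np.float64(0.5202674644145533), array([ 0.42,  0.65,  0.  ,  1.57, -0.72,  1.37,  0.74]))
```

Run:
```python
from kin import *
from scipy.spatial.transform import Slerp
np.set_printoptions(precision=2,suppress=True)
p,R,o=cur(); q=o['joint_pos']
u=np.array([np.cos(1.80),np.sin(1.80),0]); G=np.array([.510,.310,.056])-u*.0175
H=np.array([.5836,-.0846,.091])
T=tool(1.80,np.pi/4,flip=-1); g=G+T.as_matrix()[:,2]*.019
z=np.array([0,0,1.])
for az in (-75,-60,-45):
    q=o['joint_pos']
    T2=tool(np.radians(az),np.pi/4,flip=1); h=H+T2.as_matrix()[:,2]*.019
    print((T.inv()*T2).as_rotvec(degrees=True))
    wp=[(g-T.as_matrix()[:,2]*.11,T),(g,T),(g+.2*z,T),(h+.15*z,T2),(h,T2)]
    for (a,A),(b,B) in zip(wp[:-1],wp[1:]):
        S=Slerp([0,1],Ro.concatenate([A,B]))
        for t in np.linspace(0,1,7):
            r=ik(a+(b-a)*t,S(t),q,reg=.01); q=r[0]
            print(q,round(r[1],2),round(r[2],2)) if t in(0,1) or r[1]>1 else 0
```

```text
[  0.   -89.99  -2.07]
[-0.42  0.48  0.43  1.8  -1.    1.33  0.7 ] 0.0 0.0
[-0.49  0.57  0.35  1.86 -1.12  1.16  0.75] 0.0 0.0
[-0.49  0.57  0.35  1.86 -1.12  1.16  0.75] 0.0 0.0
[-0.56  0.29  0.42  1.74 -0.93  1.35  0.4 ] 0.0 0.0
[-0.56  0.29  0.42  1.74 -0.93  1.35  0.4 ] 0.0 0.0
[-0.87  0.26  0.61  1.84  0.69  1.2  -0.31] 0.0 0.0
[-0.87  0.26  0.61  1.84  0.69  1.2  -0.31] 0.0 0.0
[-0.82  0.5   0.58  1.94  0.67  0.93 -0.49] 0.0 0.0
[  0.   -89.29 -18.72]
[-0.42  0.48  0.43  1.8  -1.    1.33  0.7 ] 0.0 0.0
[-0.49  0.57  0.35  1.86 -1.12  1.16  0.75] 0.0 0.0
[-0.49  0.57  0.35  1.86 -1.12  1.16  0.75] 0.0 0.0
[-0.56  0.29  0.42  1.74 -0.93  1.35  0.4 ] 0.0 0.0
[-0.56  0.29  0.42  1.74 -0.93  1.35  0.4 ] 0.0 0.0
[-0.81  0.11  0.51  1.98  0.85  1.06 -0.22] 0.0 0.0
[-0.81  0.11  0.51  1.98  0.85  1.06 -0.22] 0.0 0.0
[-0.78  0.37  0.51  2.08  0.91  0.78 -0.49] 0.0 0.0
[ -0.   -87.46 -35.31]
[-0.42  0.48  0.43  1.8  -1.    1.33  0.7 ] 0.0 0.0
[-0.49  0.57  0.35  1.86 -1.12  1.16  0.75] 0.0 0.0
[-0.49  0.57  0.35  1.86 -1.12  1.16  0.75] 0.0 0.0
[-0.56  0.29  0.42  1.74 -0.93  1.35  0.4 ] 0.0 0.0
[-0.56  0.29  0.42  1.74 -0.93  1.35  0.4 ] 0.0 0.0
[-0.7  -0.03  0.41  2.1   0.95  0.89 -0.07] 0.0 0.0
[-0.7  -0.03  0.41  2.1   0.95  0.89 -0.07] 0.0 0.0
[-0.69  0.26  0.44  2.21  1.18  0.62 -0.48] 0.0 0.0
```

Request:
step_arm([
  [-34,28,20,-1,5,-2.5],
  [-37,26,17,-1,5,-2.5],
  [0,0,0,0,0,0],
])

```text
clock: 2.48
position: [0.5326, 0.2251, 0.1138]
ee_rot: [0.577, 0.721, 0.238, -0.301]
ft_force: [0.2, 0.2, 0.7]
grip_width: 1.003
```

```bash
cat > pg.py <<'E'
from kin import *
import sys
U=np.array([np.cos(1.80),np.sin(1.80),0]); G=np.array([.510,.310,.056])-U*.0175
TG=tool(1.80,np.pi/4,flip=-1)
E
python3 - <<'E'
from pg import *
p,R,o=cur()
plan(p,R,G+TG.as_matrix()[:,2]*(.019-.07),TG)
plan(p,R,G+TG.as_matrix()[:,2]*(.019-.0),TG)
s=manip.camera('side');t=manip.camera('top')
crop('side',s,(290,300),45,45,'pics/e1.png',8);crop('top',t,(180,226),45,45,'pics/e2.png',8)
E
```

```text
1 rows  total rot [ 0.1 -0.1 -0.4] dist 40.7
[[8.8,-2.9,39.6,0.1,-0.1,-0.4]]
3 rows  total rot [ 0.1 -0.1 -0.4] dist 110.0
[[2.9,-1.0,36.5,0.0,-0.0,-0.1],[2.9,-1.0,36.5,0.0,-0.0,-0.1],[2.9,-0.9,36.5,0.0,-0.0,-0.1]]
```

View pics/e1.png

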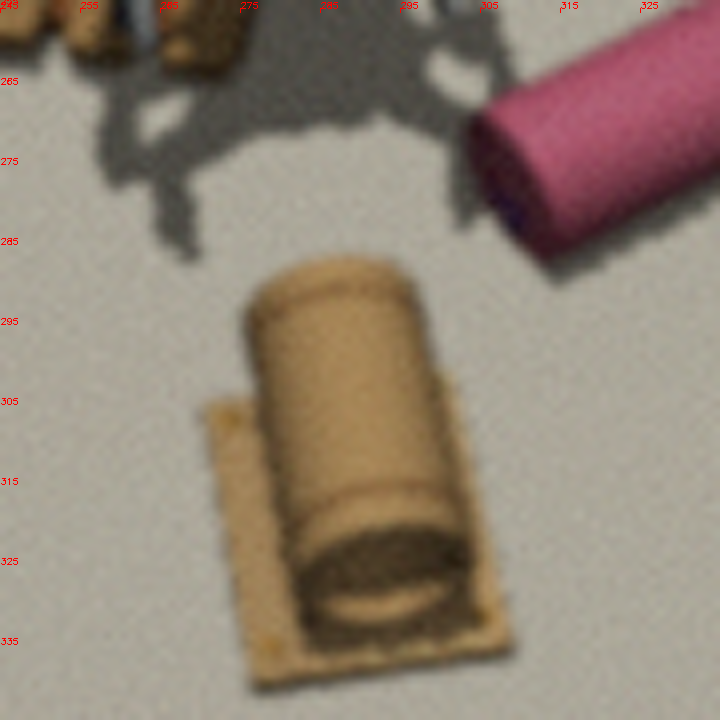

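View pics/e2.png

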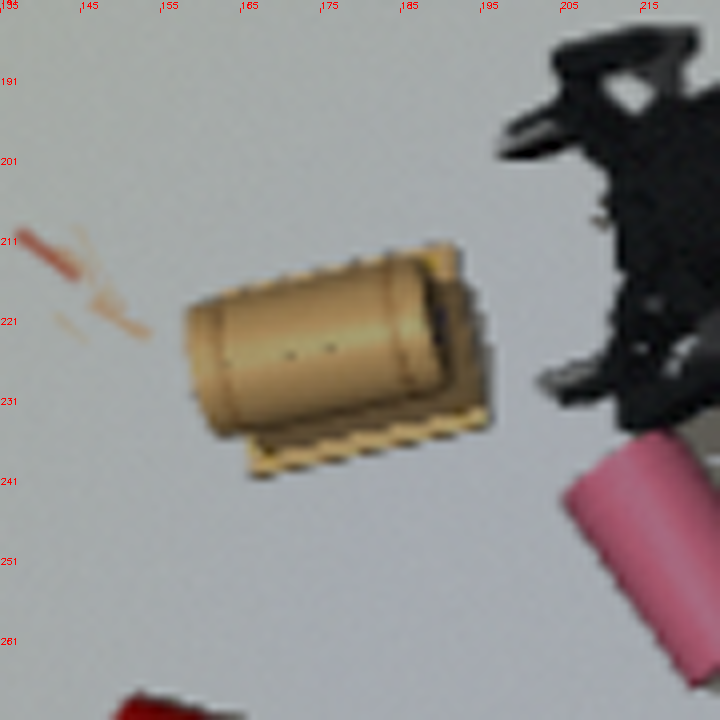

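The fingers in the top view, at (198,199) and (202,229), straddle the beaker's axis line with the model's few-mm correction. I'll go in.

Request:
step_arm([
  [3,-1,36,0,0,-0.2],
  [3,-1,36,0,0,-0.2],
  [0,0,0,0,0,0],
])

```text
clock: 2.95
position: [0.5194, 0.2877, 0.0803]
ee_rot: [0.568, 0.728, 0.245, -0.297]
ft_force: [0.4, -0.6, 0.8]
grip_width: 0.995
```

Run:
```python
from pg import *
p,R,o=cur()
plan(p,R,G+TG.as_matrix()[:,2]*(.019-.0),TG)
s=manip.camera('side');t=manip.camera('top')
crop('side',s,(290,300),45,45,'pics/f1.png',6);crop('top',t,(180,226),45,45,'pics/f2.png',8)
```

```text
1 rows  total rot [ 0.5 -0.3  1.1] dist 42.8
[[-12.8,-4.7,40.6,0.5,-0.3,1.1]]
```

View pics/f1.png

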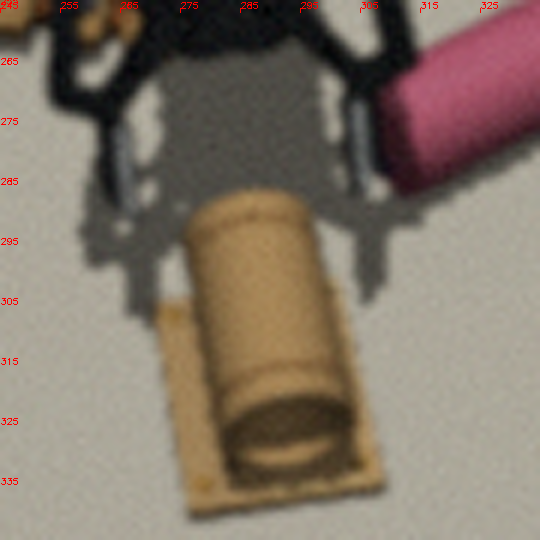

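View pics/f2.png

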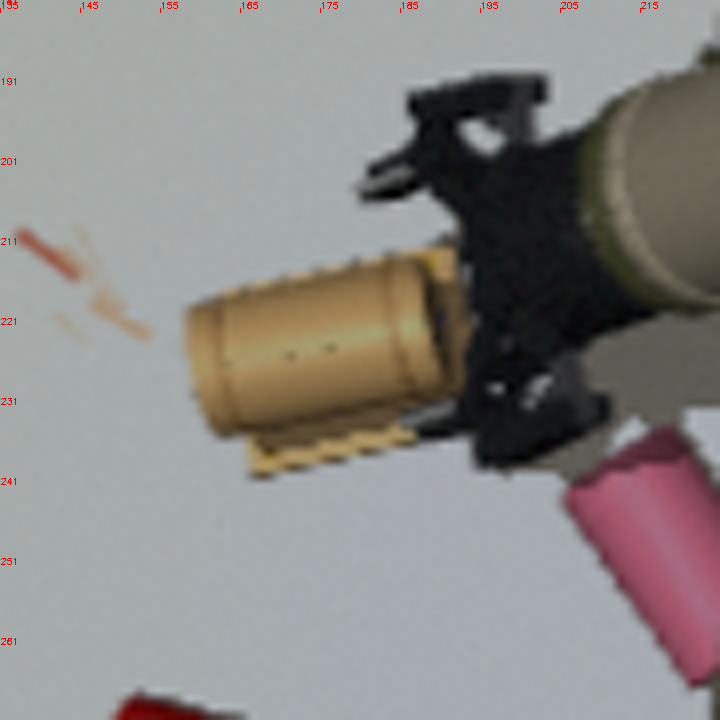

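Request:
step_arm([
  [-7,-3,20,0.3,0,0.6],
  [-7,-3,20,0.3,0,0.6],
  [0,0,0,0,0,0],
])

```text
clock: 3.42
position: [0.513, 0.3024, 0.043]
ee_rot: [0.575, 0.722, 0.24, -0.3]
ft_force: [-0.2, -0.7, 0.4]
grip_width: 1.002
```

Run:
```python
from pg import *
p,R,o=cur()
plan(p,R,G+TG.as_matrix()[:,2]*(.019-.0),TG)
```

```text
1 rows  total rot [ 0.3 -0.2 -0.1] dist 4.2
[[2.5,-1.2,3.1,0.3,-0.2,-0.1]]
```

Request:
step_arm([
  [2.5,-1.2,3,0,0,0],
  [0,0,0,0,0,0],
])

```text
clock: 3.68
position: [0.5111, 0.3058, 0.0425]
ee_rot: [0.575, 0.722, 0.24, -0.3]
ft_force: [1.3, 0.6, 0.8]
grip_width: 0.999
```

Request:
step_arm([
  [0,0,0,0,0,0],
  [0,0,0,0,0,0],
  [0,0,0,0,0,0],
  [0,0,0,0,0,0],
  [0,0,0,0,0,0],
  [0,0,0,0,0,0],
], jaw=40, force=35)

```text
clock: 4.42
position: [0.5124, 0.305, 0.0433]
ee_rot: [0.576, 0.722, 0.241, -0.299]
ft_force: [-1.0, 0.3, 0.0]
grip_width: 0.649
```

Run:
```python
from pg import *
p,R,o=cur(); print(o['ft_force'],o['grip_width'],p)
plan(p,R,p+[0,0,.03],R,n=1); plan(p,R,p+[0,0,.2],R)
s=manip.camera('side');t=manip.camera('top')
crop('side',s,(290,300),45,45,'pics/g1.png',6);crop('top',t,(180,226),45,45,'pics/g2.png',8)
```

```text
[-1.04593494  0.33316785  0.02825145] 0.6492010948569382 [0.51239439 0.30497673 0.0432698 ]
1 rows  total rot [0. 0. 0.] dist 30.0
[[21.3,0.1,-21.2,0.0,0.0,0.0]]
4 rows  total rot [0. 0. 0.] dist 200.0
[[35.5,0.2,-35.3,0.0,0.0,0.0],[35.5,0.2,-35.3,0.0,0.0,0.0],[35.5,0.2,-35.3,0.0,0.0,0.0],[35.5,0.2,-35.3,0.0,0.0,0.0]]
```

View pics/g1.png

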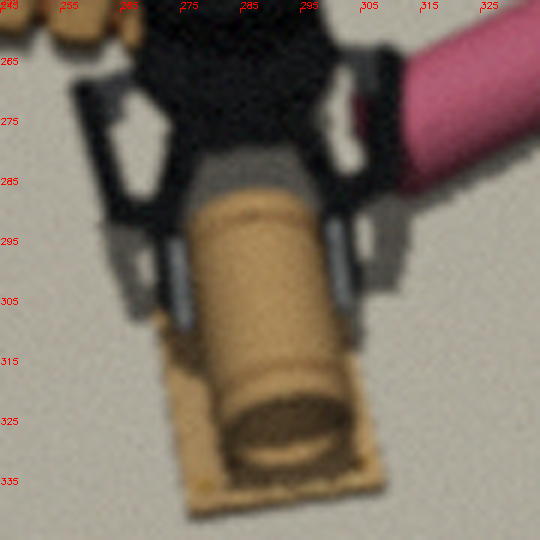

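View pics/g2.png

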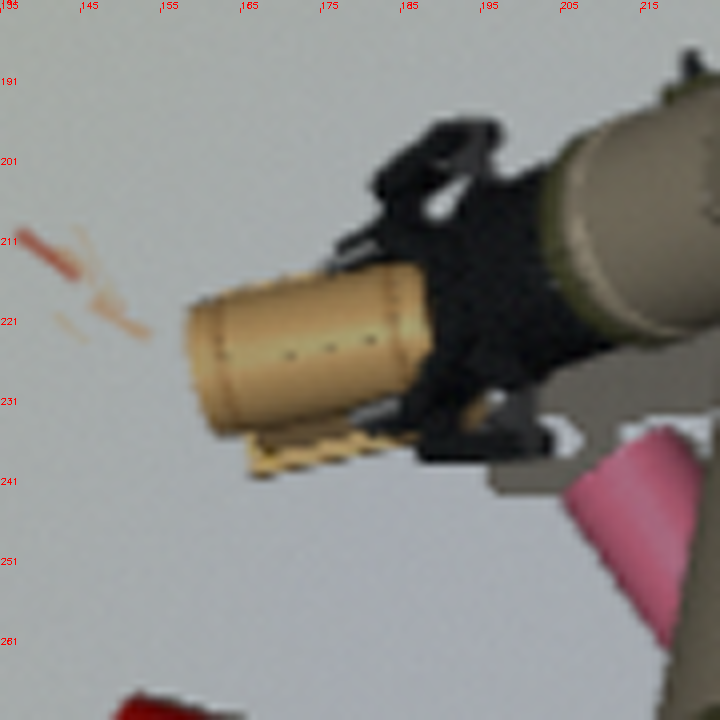

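The jaws have closed at about 55.5 mm on the beaker, with a pad on each side, and it hasn't moved. Lifting.

Request:
step_arm([
  [14,0,-14,0,0,0],
  [21,0,-21,0,0,0],
  [28,0,-28,0,0,0],
  [35,0,-35,0,0,0],
  [35,0,-35,0,0,0],
  [20,0,-20,0,0,0],
], force=45)

```text
clock: 5.28
position: [0.5106, 0.3031, 0.2709]
ee_rot: [0.577, 0.721, 0.241, -0.299]
ft_force: [-0.3, -0.2, -1.8]
grip_width: 0.652
```

```bash
cat >> pg.py <<'E'
H=np.array([.5836,-.0846,.091]); TP=tool(np.radians(-60),np.pi/4,flip=1)
E
python3 - <<'E'
from pg import *
p,R,o=cur(); print(o['ft_force'],o['grip_width'],p)
plan(p,R,H+TP.as_matrix()[:,2]*.019+[0,0,.15],TP,n=16)
s=manip.camera('side')
crop('side',s,(290,250),70,60,'pics/i1.png',5)
E
```

```text
[-0.29207076 -0.17560271 -1.81531356] 0.6524874851461807 [0.51059722 0.30311404 0.2709164 ]
16 rows  total rot [  0.2 -89.4 -19.2] dist 409.5
[[-19.9,-0.6,-16.1,0.0,-5.6,-1.2],[-21.3,-1.1,-14.1,0.0,-5.6,-1.2],[-22.6,-1.5,-12.0,0.0,-5.6,-1.2],[-23.6,-2.0,-9.7,0.0,-5.6,-1.2],[-24.4,-2.5,-7.4,0.0,-5.6,-1.2],[-24.9,-3.0,-5.0,0.0,-5.6,-1.2],[-25.2,-3.6,-2.5,0.0,-5.6,-1.2],[-25.3,-4.1,-0.1,0.0,-5.6,-1.2],[-25.1,-4.6,2.4,0.0,-5.6,-1.2],[-24.6,-5.1,4.8,0.0,-5.6,-1.2],[-23.9,-5.6,7.2,0.0,-5.6,-1.2],[-23.0,-6.1,9.5,0.0,-5.6,-1.2],[-21.8,-6.6,11.7,0.0,-5.6,-1.2],[-20.4,-7.0,13.7,0.0,-5.6,-1.2],[-18.8,-7.5,15.6,0.0,-5.6,-1.2],[-17.1,-7.8,17.4,0.0,-5.6,-1.2]]
```

View pics/i1.png

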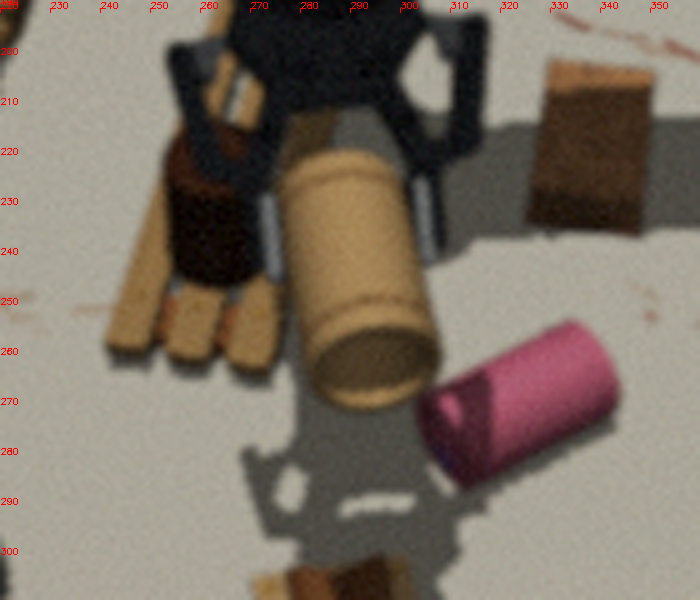

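The beaker is held in the air, level, at about (290,240). Next comes the flip while travelling to the peg.

Request:
step_arm([
  [-20,-1,-16,0,-5.6,-1.2],
  [-21,-1,-14,0,-5.6,-1.2],
  [-23,-1.5,-12,0,-5.6,-1.2],
  [-24,-2,-10,0,-5.6,-1.2],
  [-24,-2.5,-7,0,-5.6,-1.2],
  [-25,-3,-5,0,-5.6,-1.2],
  [-25,-3.5,-2.5,0,-5.6,-1.2],
  [-25,-4,0,0,-5.6,-1.2],
])

```text
clock: 6.32
position: [0.5516, 0.0945, 0.2643]
ee_rot: [0.565, 0.824, 0.026, 0.032]
ft_force: [-0.5, -0.4, -1.0]
grip_width: 0.646
```

Run:
```python
from pg import *
p,R,o=cur(); print(o['ft_force'],o['grip_width'],p,o['joint_pos'])
plan(p,R,H+TP.as_matrix()[:,2]*.019+[0,0,.15],TP,n=8)
```

```text
[-0.50123379 -0.41615475 -0.98736552] 0.6460491982599187 [0.55159441 0.0944587  0.26433844] [-0.76065391  0.10465557  0.54428447  1.68555378 -0.04462732  1.28567122
  0.15777988]
8 rows  total rot [  0.7 -43.2 -10.2] dist 198.0
[[-23.9,-4.4,4.8,0.1,-5.4,-1.3],[-23.2,-4.9,7.0,0.1,-5.4,-1.3],[-22.3,-5.4,9.2,0.1,-5.4,-1.3],[-21.2,-5.9,11.3,0.1,-5.4,-1.3],[-19.9,-6.3,13.2,0.1,-5.4,-1.3],[-18.5,-6.7,15.0,0.1,-5.4,-1.3],[-16.8,-7.1,16.7,0.1,-5.4,-1.3],[-15.0,-7.4,18.2,0.1,-5.4,-1.3]]
```

Request:
step_arm([
  [-24,-4.5,5,0,-5.4,-1.3],
  [-23,-5,7,0,-5.4,-1.3],
  [-22,-5.5,9,0,-5.4,-1.3],
  [-21,-6,11,0,-5.4,-1.3],
  [-20,-6,13,0,-5.4,-1.3],
  [-18.5,-6.5,15,0,-5.4,-1.3],
  [-17,-7,16.5,0,-5.4,-1.3],
  [-15,-7.5,18,0,-5.4,-1.3],
  [0,0,0,0,0,0],
])

```text
clock: 7.45
position: [0.5903, -0.1038, 0.2373]
ee_rot: [0.463, 0.794, -0.187, 0.345]
ft_force: [-0.0, 0.5, -0.4]
grip_width: 0.647
```

Run:
```python
from pg import *
p,R,o=cur(); print(o['ft_force'],o['grip_width'],p,o['joint_pos'])
plan(p,R,H+TP.as_matrix()[:,2]*.019+[0,0,.15],TP)
s=manip.camera('side');t=manip.camera('top')
crop('side',s,(270,170),60,60,'pics/j1.png',6);crop('top',t,(290,190),50,50,'pics/j2.png',7)
```

```text
[-0.04291268  0.45296424 -0.38018776] 0.6468205171086195 [ 0.590316   -0.10376377  0.23727721] [-0.84256954  0.07875508  0.54304276  1.99701656  0.8842205   1.05320839
 -0.24121873]
1 rows  total rot [ 0.9  1.2 -0.9] dist 12.3
[[11.6,3.6,2.1,0.9,1.2,-0.9]]
```

View pics/j1.png

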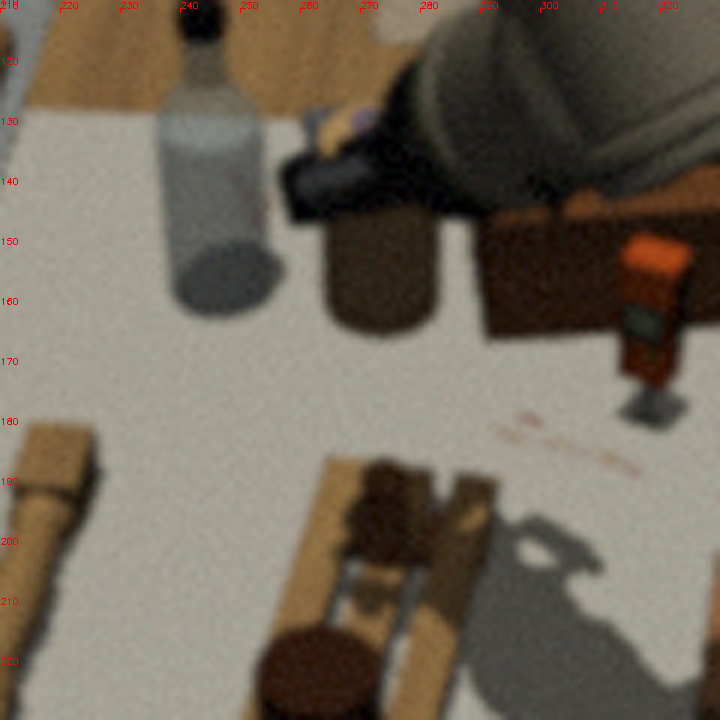

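View pics/j2.png

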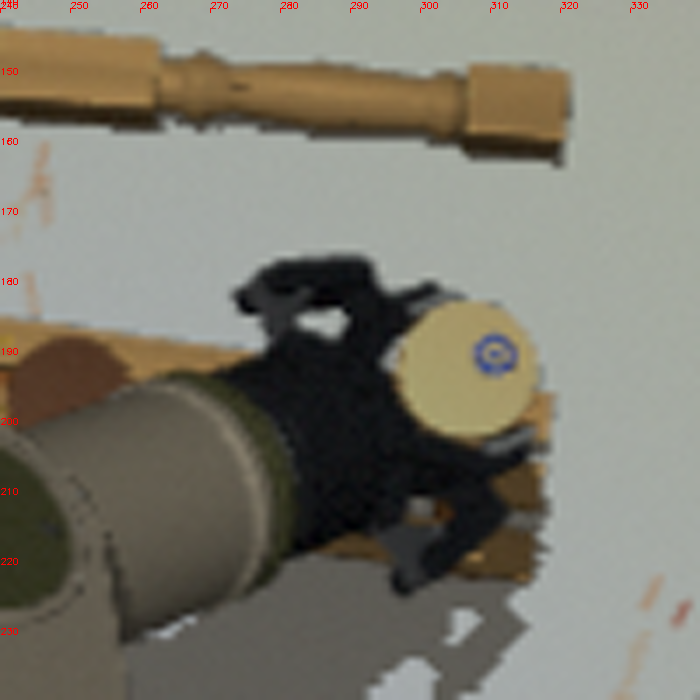

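The beaker is mouth down, with the blue mark visible in the top view at (309,190) and the foot centre at about (306,192). I'll correct tilt and position, then measure the rim against the peg.

Request:
step_arm([
  [11.5,3.5,2,0.9,1.2,-0.9],
  [0,0,0,0,0,0],
  [0,0,0,0,0,0],
])

```text
clock: 7.92
position: [0.5928, -0.0933, 0.2317]
ee_rot: [0.464, 0.8, -0.186, 0.332]
ft_force: [-0.6, -0.3, -1.0]
grip_width: 0.65
```

Run:
```python
from pg import *
from ov import cyl
p,R,o=cur(); print(p,np.round(R.as_matrix()[:,2],3),np.round(R.as_matrix()[:,1],3))
plan(p,R,H+TP.as_matrix()[:,2]*.019+[0,0,.15],TP)
s=manip.camera('side');t=manip.camera('top'); cv2.imwrite('pics/k_s.png',s);cv2.imwrite('pics/k_t.png',t)
g=p-R.as_matrix()[:,2]*.019; a=R.as_matrix(); ax_=(a[:,2]+a[:,0])/np.sqrt(2); print('beaker axis if no slip',ax_)
f=g-ax_*.030
sg=[(P,(0,255,0)) for P in cyl(f,ax_,.028,.095)]; print('foot',f,'rim',f+.095*ax_)
crop('side',s,(270,150),50,50,'pics/k1.png',7,sg);crop('top',t,(300,190),40,40,'pics/k2.png',9,sg)
```

```text
[ 0.59275247 -0.09325761  0.23167651] [ 0.358 -0.606 -0.711] [0.866 0.5   0.009]
1 rows  total rot [ 0.4 -0.3 -0.4] dist 5.6
[[1.9,-3.6,3.9,0.4,-0.3,-0.4]]
beaker axis if no slip [ 0.00574219  0.00896093 -0.99994336]
foot [ 0.58578621 -0.08201155  0.27517477] rim [ 0.58633172 -0.08116026  0.18018015]
```

View pics/k1.png

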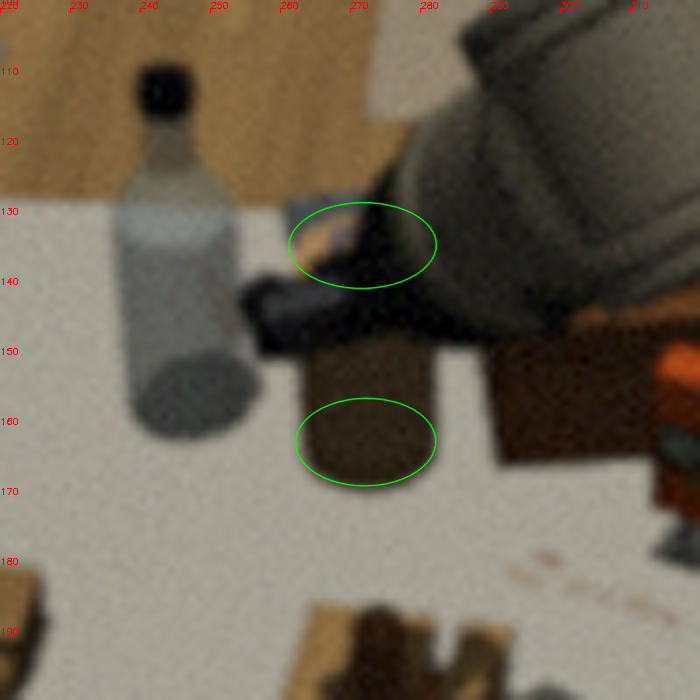

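View pics/k2.png

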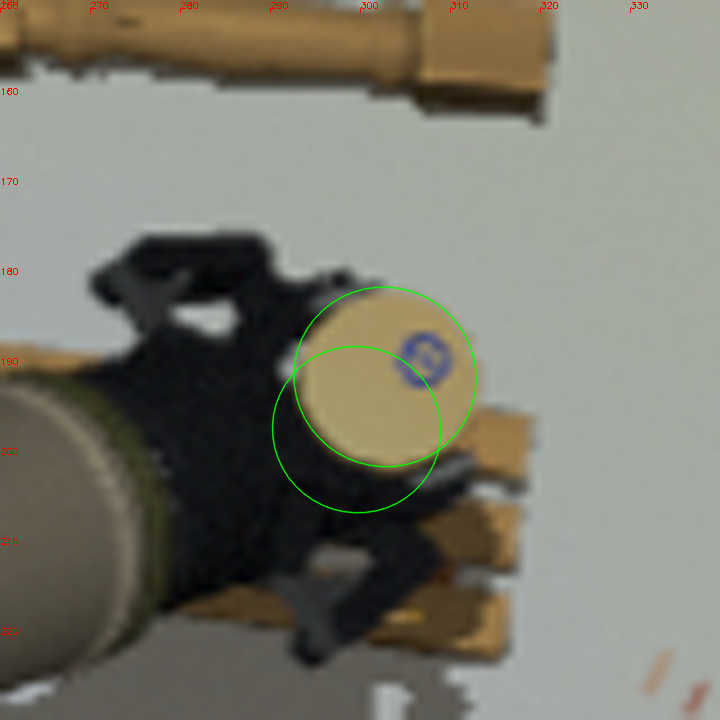

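Run:
```python
from pg import *
p,R,o=cur()
hm=H+TP.as_matrix()[:,2]*.019
plan(p,R,hm+[0,0,.11],TP,n=2); plan(hm,TP,hm-[0,0,.05],TP)
```

```text
2 rows  total rot [ 0.4 -0.3 -0.4] dist 44.0
[[14.9,-1.9,16.1,0.2,-0.1,-0.2],[15.0,-1.8,16.0,0.2,-0.1,-0.2]]
1 rows  total rot [0. 0. 0.] dist 50.0
[[35.4,0.0,35.4,0.0,0.0,0.0]]
```

Request:
step_arm([
  [-14,-2,18,0.2,0,-0.2],
  [-14,-2,18,0.2,0,-0.2],
  [0,0,0,0,0,0],
  [0,0,0,0,0,0],
])

```text
clock: 8.52
position: [0.6123, -0.1346, 0.2262]
ee_rot: [0.462, 0.801, -0.19, 0.33]
ft_force: [0.1, 0.6, -0.7]
grip_width: 0.648
```

Run:
```python
from pg import *
p,R,o=cur(); print(o['ft_force'])
hm=H+TP.as_matrix()[:,2]*.019
plan(p,R,hm+[0,0,.055],TP,n=2);plan(p,R,hm+[0,0,.01],TP,n=4)
a=R.as_matrix();g=p-a[:,2]*.019;ax_=(a[:,2]+a[:,0])/np.sqrt(2); print(g-ax_*.03+ax_*.095,ax_)
```

```text
[ 0.11854981  0.64540924 -0.68198286]
2 rows  total rot [ 0.1 -0.3 -0. ] dist 103.6
[[48.7,0.1,17.7,0.0,-0.2,-0.0],[48.7,0.1,17.6,0.0,-0.2,-0.0]]
4 rows  total rot [ 0.1 -0.3 -0. ] dist 145.5
[[32.2,0.0,16.9,0.0,-0.1,-0.0],[32.3,0.0,16.8,0.0,-0.1,-0.0],[32.3,0.0,16.8,0.0,-0.1,-0.0],[32.3,0.0,16.7,0.0,-0.1,-0.0]]
[ 0.60546691 -0.12274329  0.17471245] [-0.00173254  0.00512962 -0.99998534]
```

I sent that row in the same batch as its plan and got the x sign wrong. It only shifted the beaker sideways in free air, so nothing was harmed. I'll correct it and wait for each plan from here on.

Run:
```python
from pg import *
p,R,o=cur()
hm=H+TP.as_matrix()[:,2]*.019
plan(p,R,hm+[0,0,.11],TP,n=2)
```

```text
2 rows  total rot [ 0.1 -0.3 -0. ] dist 58.7
[[29.3,0.1,-1.8,0.0,-0.2,-0.0],[29.3,0.1,-1.9,0.0,-0.2,-0.0]]
```

Request:
step_arm([
  [29,0,-2,0,-0.2,0],
  [29,0,-2,0,-0.2,0],
  [0,0,0,0,0,0],
  [0,0,0,0,0,0],
])

```text
clock: 9.02
position: [0.5904, -0.0933, 0.1888]
ee_rot: [0.461, 0.8, -0.19, 0.333]
ft_force: [0.3, -0.2, -1.1]
grip_width: 0.649
```

Run:
```python
from pg import *
p,R,o=cur(); print(o['ft_force'])
hm=H+TP.as_matrix()[:,2]*.019
plan(p,R,hm+[0,0,.06],TP,n=3)
a=R.as_matrix();g=p-a[:,2]*.019;ax_=(a[:,2]+a[:,0])/np.sqrt(2); print(g-ax_*.03+ax_*.095,ax_)
```

```text
[ 0.3120301  -0.23482312 -1.07493606]
3 rows  total rot [ 0.3  0.1 -0. ] dist 51.3
[[11.5,-0.6,12.6,0.1,0.0,-0.0],[11.5,-0.5,12.7,0.1,0.0,-0.0],[11.5,-0.5,12.7,0.1,0.0,-0.0]]
[ 0.58384451 -0.08169946  0.13724366] [ 4.47396686e-03  5.17662254e-04 -9.99989858e-01]
```

Request:
step_arm([
  [11.5,-0.5,12.5,0.1,0,0],
  [11.5,-0.5,12.5,0.1,0,0],
  [11.5,-0.5,12.5,0.1,0,0],
  [0,0,0,0,0,0],
])

```text
clock: 9.52
position: [0.5906, -0.0976, 0.1348]
ee_rot: [0.463, 0.799, -0.192, 0.332]
ft_force: [-0.4, -0.6, -1.2]
grip_width: 0.65
```

Run:
```python
from pg import *
from ov import cyl
p,R,o=cur(); print(o['ft_force'])
hm=H+TP.as_matrix()[:,2]*.019
plan(p,R,hm+[0,0,.015],TP,n=3)
a=R.as_matrix();g=p-a[:,2]*.019;ax_=(a[:,2]+a[:,0])/np.sqrt(2); f=g-ax_*.03; print(f+ax_*.095,ax_)
s=manip.camera('side');t=manip.camera('top')
sg=[(P,(0,255,0)) for P in cyl(f,ax_,.028,.095)]
sg+=[(P,(255,255,0)) for P in cyl(np.array([.5836,-.0846,.026]),[0,0,1],.012,.05)]
crop('side',s,(270,170),50,50,'pics/l1.png',7,sg);crop('top',t,(300,195),40,40,'pics/l2.png',9,sg)
```

```text
[-0.35610525 -0.57208526 -1.2034537 ]
3 rows  total rot [-0.1  0.1 -0.1] dist 42.2
[[10.3,0.1,9.6,-0.0,0.0,-0.0],[10.3,0.1,9.6,-0.0,0.0,-0.0],[10.3,0.2,9.6,-0.0,0.0,-0.0]]
[ 0.58395347 -0.08599354  0.08317637] [ 0.00159816 -0.00125506 -0.99999794]
```

View pics/l1.png

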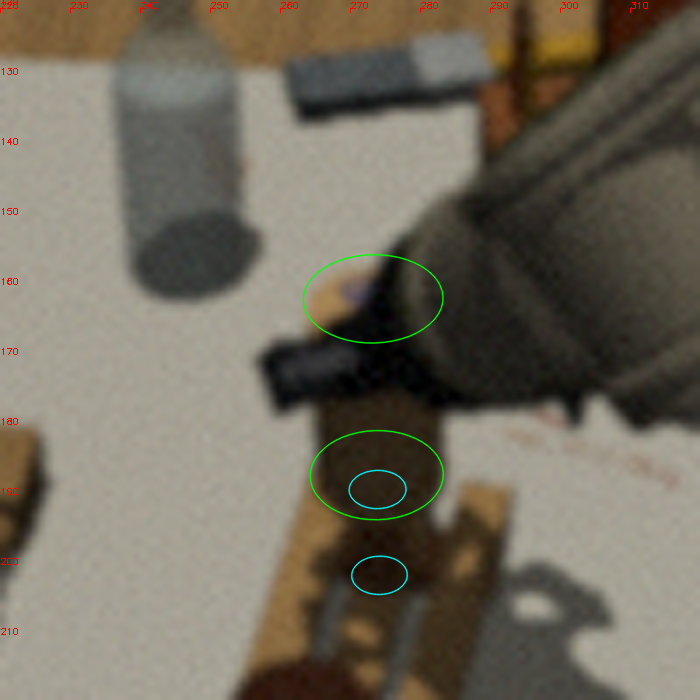

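View pics/l2.png

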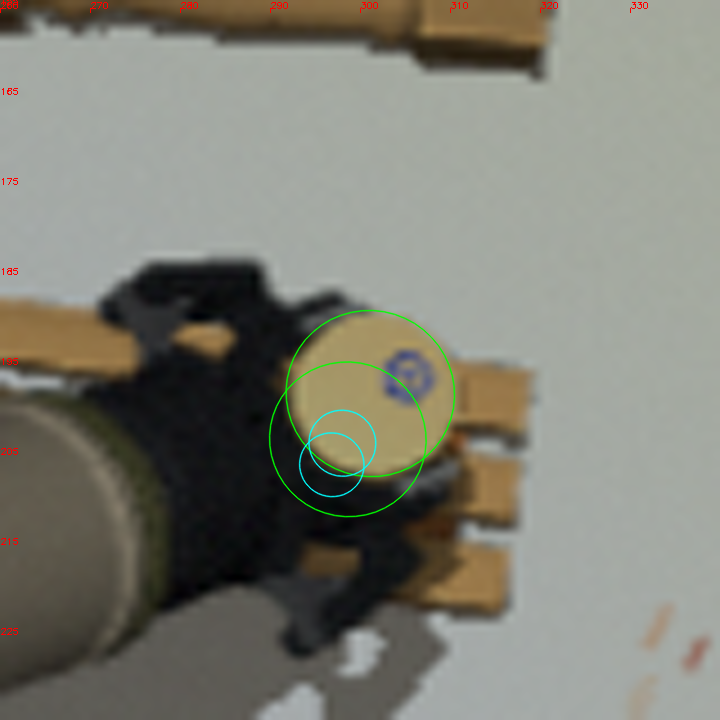

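The overlay puts the rim centre within about 2 mm of the peg axis, and the beaker is vertical. Lowering over the peg.

Request:
step_arm([
  [10.5,0,9.5,0,0,0],
  [10.5,0,9.5,0,0,0],
  [10.5,0,9.5,0,0,0],
  [0,0,0,0,0,0],
])

```text
clock: 10.12
position: [0.5907, -0.0948, 0.0911]
ee_rot: [0.463, 0.799, -0.19, 0.333]
ft_force: [0.5, 0.4, -0.6]
grip_width: 0.646
```

Run:
```python
from pg import *
p,R,o=cur(); print(o['ft_force'])
hm=H+TP.as_matrix()[:,2]*.019
plan(p,R,hm+[0,0,.004],TP,n=2)
a=R.as_matrix();g=p-a[:,2]*.019;ax_=(a[:,2]+a[:,0])/np.sqrt(2); f=g-ax_*.03; print(f+ax_*.095,ax_)
```

```text
[ 0.53844324  0.44304988 -0.61393959]
2 rows  total rot [ 0.1  0.1 -0.2] dist 9.7
[[3.0,-0.6,3.7,0.1,0.0,-0.1],[3.0,-0.6,3.8,0.1,0.0,-0.1]]
[ 0.5842458  -0.08308601  0.03951923] [ 4.33559868e-03  5.27270266e-04 -9.99990462e-01]
```

Request:
step_arm([
  [3,-0.6,3.8,0.1,0,0],
  [3,-0.6,3.8,0.1,0,0],
  [0,0,0,0,0,0],
])

```text
clock: 10.5
position: [0.5911, -0.0971, 0.0824]
ee_rot: [0.464, 0.798, -0.192, 0.333]
ft_force: [0.3, 0.5, -1.0]
grip_width: 0.65
```

Request:
step_arm([
  [0.8,0,0.8,0,0,0],
  [0,0,0,0,0,0],
])

```text
clock: 10.75
position: [0.5917, -0.0975, 0.0824]
ee_rot: [0.464, 0.798, -0.192, 0.334]
ft_force: [0.3, -0.1, -1.4]
grip_width: 0.651
```

Request:
step_arm([
  [0.8,0,0.8,0,0,0],
  [0,0,0,0,0,0],
])

```text
clock: 11.0
position: [0.5922, -0.0979, 0.0823]
ee_rot: [0.465, 0.797, -0.192, 0.334]
ft_force: [0.3, 0.2, 0.1]
grip_width: 0.647
```

Request:
step_arm([
  [0.8,0,0.8,0,0,0],
  [0,0,0,0,0,0],
])

```text
clock: 11.25
position: [0.5927, -0.0983, 0.0824]
ee_rot: [0.465, 0.796, -0.192, 0.335]
ft_force: [-0.9, 0.9, 1.7]
grip_width: 0.649
```

Run:
```python
from pg import *
from ov import cyl
p,R,o=cur(); print(o['ft_force'])
a=R.as_matrix();g=p-a[:,2]*.019;ax_=(a[:,2]+a[:,0])/np.sqrt(2); f=g-ax_*.03; print(f+ax_*.095,ax_)
s=manip.camera('side');t=manip.camera('top')
sg=[(P,(0,255,0)) for P in cyl(f,ax_,.028,.095)]
sg+=[(P,(255,255,0)) for P in cyl(np.array([.5836,-.0846,.026]),[0,0,1],.028,.095)]
crop('side',s,(270,180),40,40,'pics/m1.png',9,sg);crop('top',t,(300,195),40,40,'pics/m2.png',9,sg)
crop('side',s,(270,180),40,40,'pics/m3.png',9)
```

```text
[-0.89727863  0.94259743  1.70643944]
[ 0.58649099 -0.08685504  0.03068194] [ 0.00845336 -0.00442196 -0.99995449]
```

View pics/m1.png

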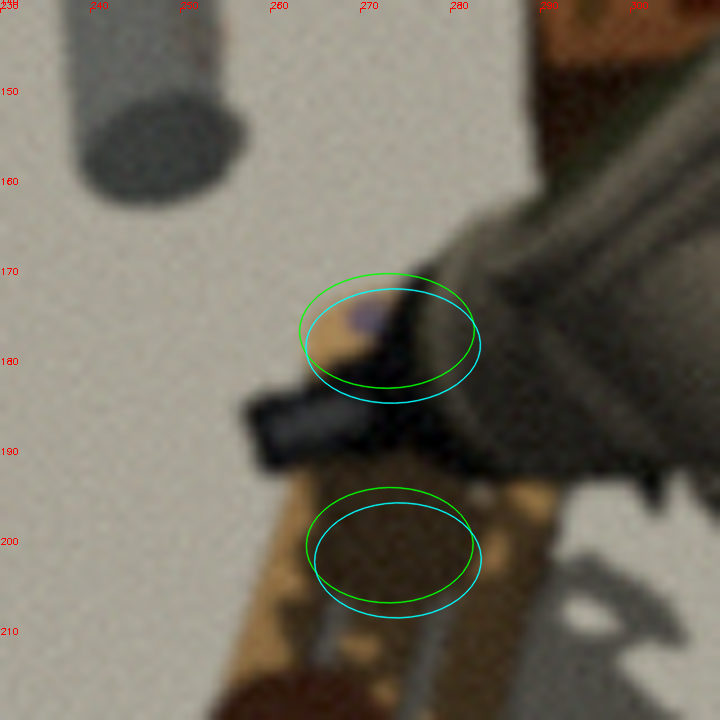

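View pics/m2.png

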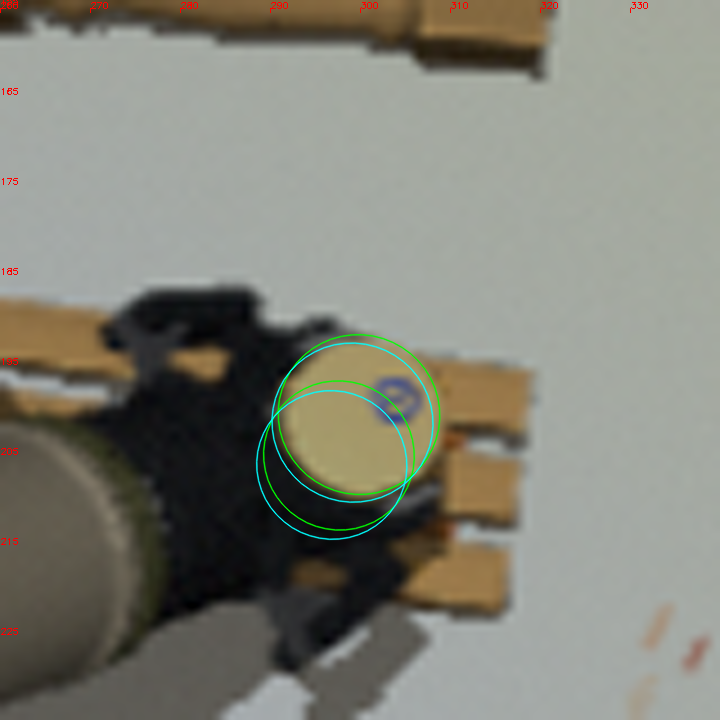

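View pics/m3.png

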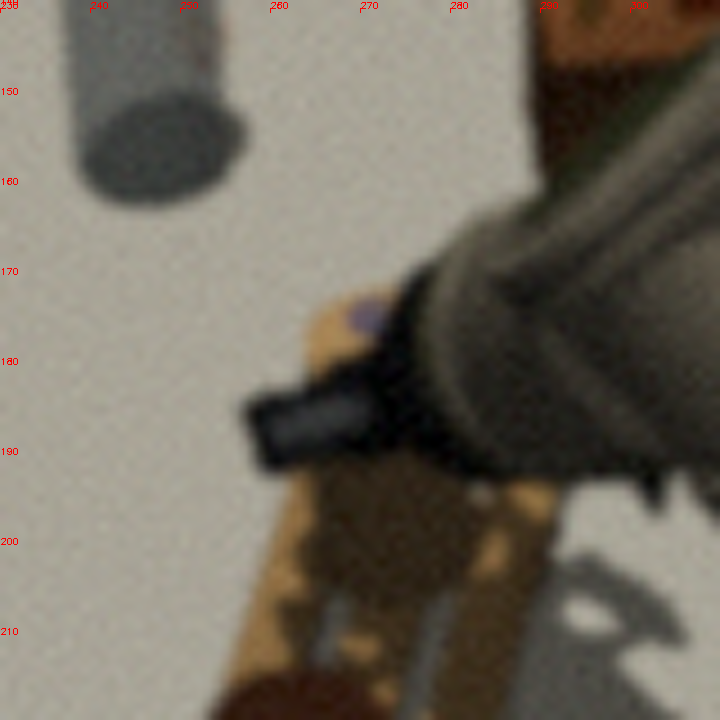

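The foot's outline matches the "home" overlay, and the upward force has risen by about 3 N. So the rim is on the slats, and the grasp was about 4 mm nearer the foot than I assumed. Releasing.

Request:
step_arm([
  [0,0,0,0,0,0],
  [0,0,0,0,0,0],
  [0,0,0,0,0,0],
], jaw=60, force=20)

```text
clock: 11.72
position: [0.5925, -0.0984, 0.0817]
ee_rot: [0.465, 0.797, -0.193, 0.335]
ft_force: [-0.2, 0.1, -0.6]
grip_width: 0.705
```

Request:
step_arm([
  [0,0,0,0,0,0],
  [0,0,0,0,0,0],
  [0,0,0,0,0,0],
  [0,0,0,0,0,0],
], jaw=85)

```text
clock: 12.22
position: [0.5924, -0.0984, 0.0815]
ee_rot: [0.465, 0.797, -0.193, 0.335]
ft_force: [0.2, -0.3, 0.3]
grip_width: 0.995
```

Run:
```python
from pg import *
from ov import cyl
p,R,o=cur(); print(o['ft_force'],o['grip_width'])
s=manip.camera('side');t=manip.camera('top')
sg=[(P,(255,255,0)) for P in cyl(np.array([.5836,-.0846,.026]),[0,0,1],.028,.095)]
crop('top',t,(300,195),40,40,'pics/n2.png',9,sg)
```

```text
[ 0.16215172 -0.26009546  0.33389534] 0.9946921985179499
```

View pics/n2.png

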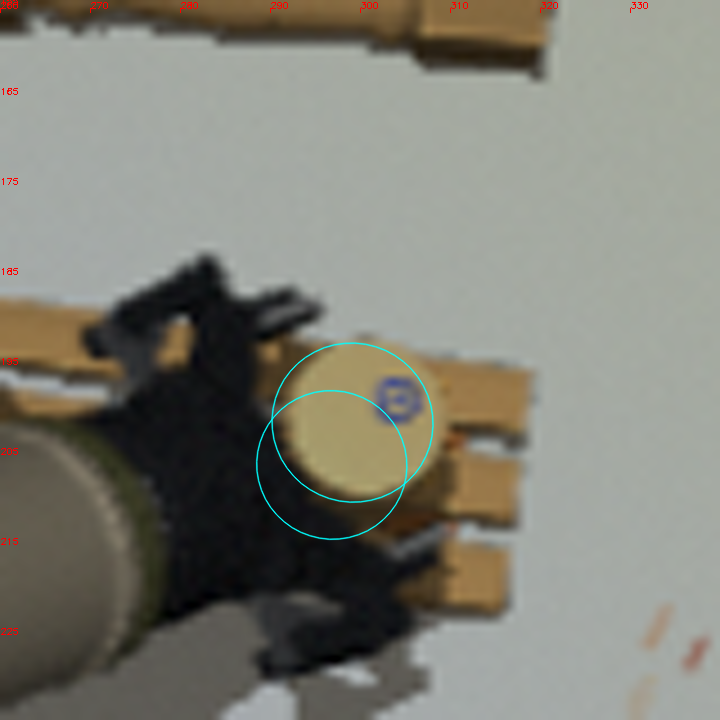

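The beaker is standing with the jaws clear on both sides. Backing off along the tool axis.

Request:
step_arm([
  [0,0,-15,0,0,0],
  [0,0,-20,0,0,0],
  [0,0,0,0,0,0],
])

```text
clock: 12.7
position: [0.5793, -0.0751, 0.1078]
ee_rot: [0.465, 0.797, -0.192, 0.335]
ft_force: [0.5, 0.4, -0.7]
grip_width: 0.995
```

Run:
```python
from pg import *
p,R,o=cur(); print(o['ft_force'])
z=R.as_matrix()[:,2]
e=np.array([.5924,-.0984,.0815])-p; print(R.inv().apply(e)*1e3)
```

```text
[ 0.46844764  0.43569809 -0.71156315]
[-6.43243407e-03 -2.59342818e-01  3.75242634e+01]
```

```bash
cat >> pg.py <<'E'
M=np.array([.481,-.340]); MY=.155
def down(yang): # jaw y at world angle
    y=np.array([np.cos(yang),np.sin(yang),0]); z=np.array([0,0,-1.]); return Ro.from_matrix(np.stack([np.cross(y,z),y,z],1))
TM=down(MY+np.pi/2)
E
python3 - <<'E'
from pg import *
np.set_printoptions(precision=2,suppress=True)
p,R,o=cur(); q=o['joint_pos']; print(q)
for D in (down(MY+np.pi/2),down(MY-np.pi/2)):
    for P in ((.481,-.34,.3),(.481,-.34,.136),(.59,-.09,.25)):
        print(ik(np.array(P),D,q,.01))
p1=p-R.as_matrix()[:,2]*.09
plan(p1,R,np.array([.50,-.24,.32]),TM)
E
```

```text
[-0.86  0.31  0.53  2.09  0.88  0.86 -0.47]
(array([ 0.11,  0.23,  0.52,  1.48, -0.12,  1.46,  2.36]), np.float64(0.009319918821598494), np.float64(0.003389292319975952))
(array([ 0.28,  0.33,  0.32,  1.7 , -0.11,  1.14,  2.35]), np.float64(0.007812156351079477), np.float64(0.003638789796611393))
(array([-0.2 ,  0.26,  0.34,  1.53, -0.09,  1.36,  1.87]), np.float64(0.006653880115119132), np.float64(0.002807073573887202))
(array([-0.11,  0.27,  0.81,  1.49, -0.2 ,  1.46, -0.72]), np.float64(0.005508835432528129), np.float64(0.0016850111037033137))
(array([-0.02,  0.38,  0.69,  1.71, -0.26,  1.15, -0.67]), np.float64(0.003987866767158515), np.float64(0.00135859561232965))
(array([-0.47,  0.29,  0.68,  1.55, -0.19,  1.37, -1.19]), np.float64(0.0036167902539522693), np.float64(0.0011875734360039657))
10 rows  total rot [-27.2  39.8 -65.6] dist 270.3
[[-22.5,-14.9,1.5,-2.7,4.0,-6.6],[-20.6,-17.4,-0.8,-2.7,4.0,-6.6],[-18.4,-19.6,-3.0,-2.7,4.0,-6.6],[-15.8,-21.3,-5.2,-2.7,4.0,-6.6],[-12.8,-22.7,-7.2,-2.7,4.0,-6.6],[-9.6,-23.6,-9.1,-2.7,4.0,-6.6],[-6.2,-24.0,-10.8,-2.7,4.0,-6.6],[-2.6,-24.0,-12.2,-2.7,4.0,-6.6],[1.0,-23.5,-13.4,-2.7,4.0,-6.6],[4.6,-22.5,-14.3,-2.7,4.0,-6.6]]
```

Request:
step_arm([
  [0,0,-25,0,0,0],
  [0,0,-35,0,0,0],
  [0,0,-30,0,0,0],
])

```text
clock: 13.08
position: [0.5457, -0.0203, 0.1715]
ee_rot: [0.466, 0.796, -0.194, 0.334]
ft_force: [0.2, 0.7, 0.5]
grip_width: 0.994
```

```bash
sed -i 's/^TM=.*/TM=down(MY-np.pi\/2)/' pg.py
python3 - <<'E'
from pg import *
p,R,o=cur(); print(R.as_matrix().T@[0,0,.03*1e3])
p1=p+[0,0,.09]
plan(p1,R,np.array([.50,-.27,.32]),TM,n=14)
E
```

```text
[-21.37974912   0.05274541 -21.04527371]
14 rows  total rot [ 43.6  30.1 103.8] dist 260.5
[[-12.8,-11.6,7.0,3.1,2.1,7.4],[-14.4,-9.4,7.0,3.1,2.1,7.4],[-15.7,-7.1,6.9,3.1,2.1,7.4],[-16.7,-4.6,6.6,3.1,2.1,7.4],[-17.4,-2.1,6.2,3.1,2.1,7.4],[-17.7,0.5,5.6,3.1,2.1,7.4],[-17.7,3.1,4.8,3.1,2.1,7.4],[-17.3,5.6,3.9,3.1,2.1,7.4],[-16.5,8.0,2.9,3.1,2.1,7.4],[-15.5,10.2,1.8,3.1,2.1,7.4],[-14.1,12.2,0.6,3.1,2.1,7.4],[-12.4,13.9,-0.6,3.1,2.1,7.4],[-10.4,15.3,-1.8,3.1,2.1,7.4],[-8.3,16.4,-3.0,3.1,2.1,7.4]]
```

Request:
step_arm([
  [-21,0,-21,0,0,0],
  [-21,0,-21,0,0,0],
  [-21,0,-21,0,0,0],
  [-13,-11.5,7,3.1,2.1,7.4],
  [-14.5,-9.5,7,3.1,2.1,7.4],
  [-15.5,-7,7,3.1,2.1,7.4],
  [-16.5,-4.5,6.5,3.1,2.1,7.4],
  [-17.5,-2,6,3.1,2.1,7.4],
  [-17.5,0.5,5.5,3.1,2.1,7.4],
  [-17.5,3,5,3.1,2.1,7.4],
  [-17.5,5.5,4,3.1,2.1,7.4],
  [-16.5,8,3,3.1,2.1,7.4],
  [-15.5,10,2,3.1,2.1,7.4],
  [-14,12,0.5,3.1,2.1,7.4],
])

```text
clock: 14.82
position: [0.5049, -0.2189, 0.3078]
ee_rot: [0.964, 0.25, -0.045, 0.079]
ft_force: [0.5, 0.4, -0.3]
grip_width: 0.996
```

Run:
```python
from pg import *
p,R,o=cur(); print(p,o['joint_pos'])
plan(p,R,np.array([M[0],M[1],.26]),TM)
```

```text
[ 0.50488638 -0.21887195  0.30776392] [-0.56263435  0.1444818   0.87225868  1.60019495  0.07265768  1.44104502
 -0.76861332]
3 rows  total rot [ 8.7  5.9 20.1] dist 132.4
[[-24.1,28.9,23.1,2.9,2.0,6.7],[-21.2,32.6,20.8,2.9,2.0,6.7],[-17.9,35.9,18.4,2.9,2.0,6.7]]
```

Request:
step_arm([
  [-24,29,20,2.9,2,6.7],
  [-21,33,18,2.9,2,6.7],
  [-18,36,16,2.9,2,6.7],
  [0,0,0,0,0,0],
])

```text
clock: 15.32
position: [0.479, -0.3465, 0.2668]
ee_rot: [0.998, 0.069, 0.003, -0.002]
ft_force: [0.0, 0.6, 1.1]
grip_width: 0.995
```

Run:
```python
from pg import *
p,R,o=cur(); print(p,o['joint_pos'])
plan(p,R,np.array([M[0],M[1],.24]),TM)
s=manip.camera('side');t=manip.camera('top'); cv2.imwrite('pics/o_t.png',t);cv2.imwrite('pics/o_s.png',s)
crop('top',t,(376,240),40,40,'pics/o2.png',9)
crop('side',s,(312,130),45,40,'pics/o1.png',8)
```

```text
[ 0.47902823 -0.34646332  0.26683018] [-0.21137586  0.33430303  0.97261172  1.54461911 -0.28527083  1.40825078
 -0.65233881]
1 rows  total rot [-0.2 -0.4 -1. ] dist 27.7
[[2.7,-6.1,26.9,-0.2,-0.4,-1.0]]
```

View pics/o1.png

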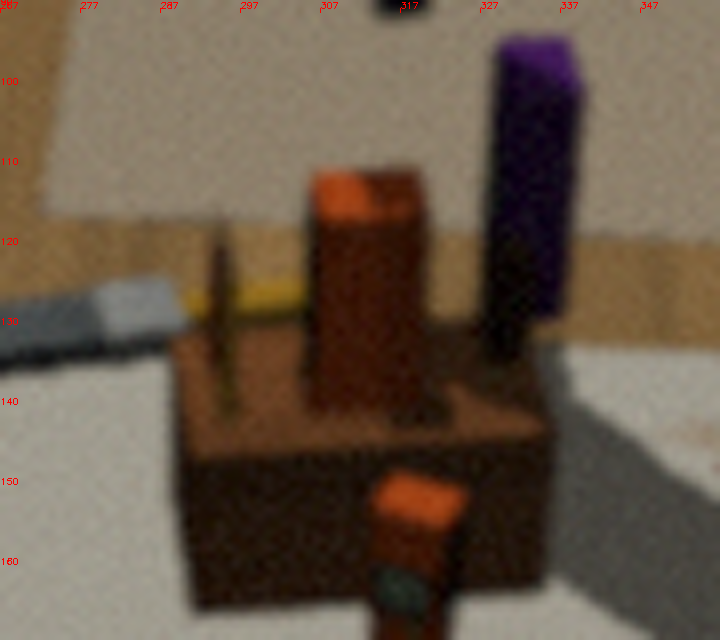

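View pics/o2.png

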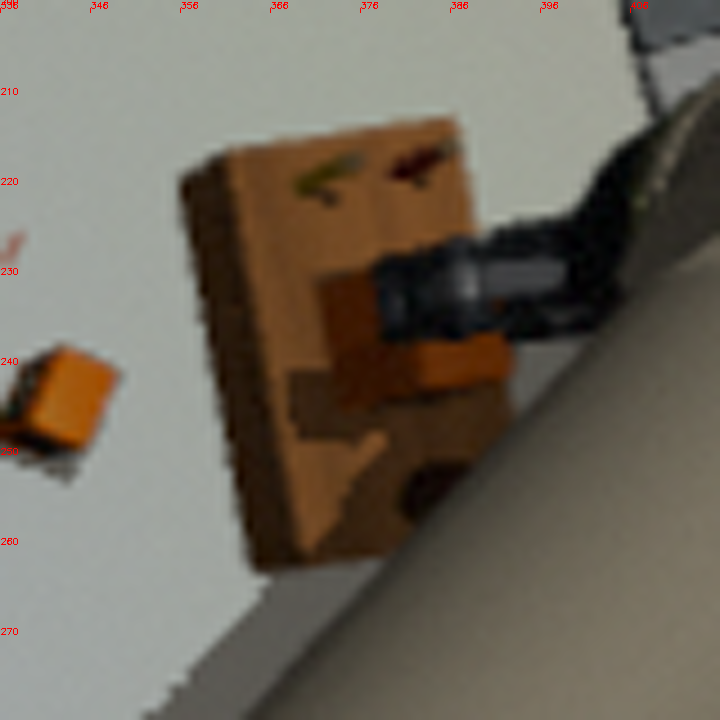

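The gripper hovers over the meter, with the pencils and awl clear. Correcting and descending in steps.

Request:
step_arm([
  [2.5,-6,20,-0.2,-0.4,-1],
  [0,0,15,0,0,0],
  [0,0,0,0,0,0],
])

```text
clock: 15.8
position: [0.4866, -0.3321, 0.232]
ee_rot: [0.996, 0.086, 0.001, 0.0]
ft_force: [0.3, 0.5, 0.1]
grip_width: 0.999
```

Run:
```python
from pg import *
p,R,o=cur(); print(p)
plan(p,R,np.array([M[0],M[1],.136]),TM,n=4)
s=manip.camera('side')
crop('side',s,(312,120),45,40,'pics/p1.png',8)
```

```text
[ 0.48663567 -0.33210082  0.23198081]
4 rows  total rot [ 0.  -0.1  1. ] dist 96.5
[[-1.8,1.7,24.0,0.0,-0.0,0.2],[-1.8,1.7,24.0,0.0,-0.0,0.2],[-1.7,1.7,24.0,0.0,-0.0,0.2],[-1.7,1.7,24.0,0.0,-0.0,0.2]]
```

View pics/p1.png

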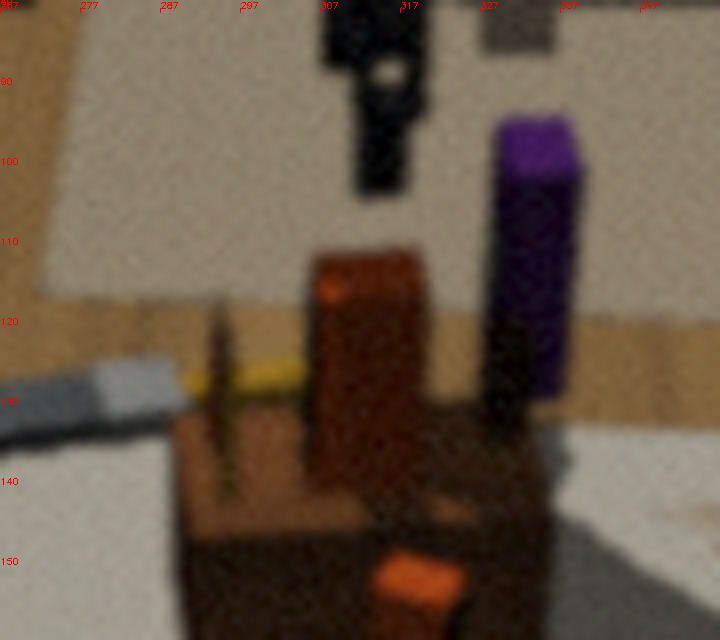

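Request:
step_arm([
  [-3.5,3.5,0,0,0,0.5],
  [-3.5,3.5,0,0,0,0.5],
  [0,0,0,0,0,0],
  [0,0,0,0,0,0],
])

```text
clock: 16.35
position: [0.4811, -0.3418, 0.2345]
ee_rot: [0.997, 0.076, 0.003, 0.001]
ft_force: [-0.6, -0.1, 0.2]
grip_width: 0.994
```

Run:
```python
from pg import *
p,R,o=cur(); print(p)
plan(p,R,np.array([M[0],M[1],.136]),TM,n=4)
```

```text
[ 0.48112709 -0.34178515  0.23446094]
4 rows  total rot [ 0.1 -0.3 -0.1] dist 98.5
[[-0.1,-0.5,24.6,0.0,-0.1,-0.0],[-0.1,-0.5,24.6,0.0,-0.1,-0.0],[-0.0,-0.5,24.6,0.0,-0.1,-0.0],[0.0,-0.5,24.6,0.0,-0.1,-0.0]]
```

Request:
step_arm([
  [0,-0.5,16,0,0,0],
  [0,-0.5,16,0,0,0],
  [0,-0.5,8,0,0,0],
  [0,0,0,0,0,0],
])

```text
clock: 16.85
position: [0.4808, -0.3396, 0.1905]
ee_rot: [0.997, 0.077, 0.002, 0.0]
ft_force: [-0.3, -0.1, 0.6]
grip_width: 0.998
```

Run:
```python
from pg import *
p,R,o=cur(); print(p)
plan(p,R,np.array([M[0],M[1],.136]),TM,n=3)
```

```text
[ 0.48079254 -0.33955629  0.1904556 ]
3 rows  total rot [ 0.1 -0.2 -0.1] dist 54.5
[[-0.0,0.1,18.2,0.0,-0.1,-0.0],[0.0,0.1,18.2,0.0,-0.1,-0.0],[0.0,0.1,18.2,0.0,-0.1,-0.0]]
```

Request:
step_arm([
  [0,0,18,0,0,0],
  [0,0,18,0,0,0],
  [0,0,15,0,0,0],
  [0,0,0,0,0,0],
])

```text
clock: 17.35
position: [0.4808, -0.3394, 0.1354]
ee_rot: [0.997, 0.077, 0.002, 0.0]
ft_force: [-0.5, -0.3, -0.5]
grip_width: 0.997
```

Run:
```python
from pg import *
p,R,o=cur(); print(p)
plan(p,R,np.array([M[0],M[1],.136]),TM,n=1)
s=manip.camera('side')
crop('side',s,(312,120),45,40,'pics/q1.png',8)
t=manip.camera('top');crop('top',t,(376,240),40,40,'pics/q2.png',9)
```

```text
[ 0.48083257 -0.33938237  0.13537308]
1 rows  total rot [ 0.  -0.2 -0.1] dist 0.9
[[0.1,0.6,-0.6,0.0,-0.2,-0.1]]
```

View pics/q1.png

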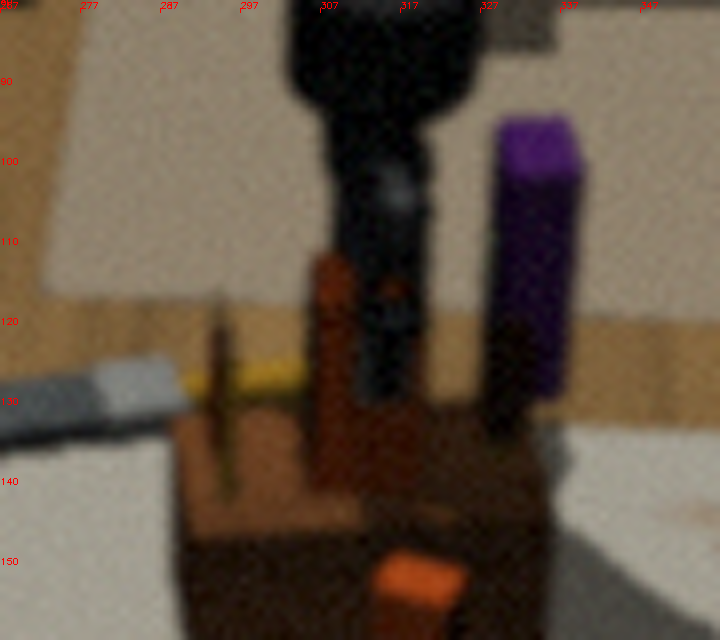

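View pics/q2.png

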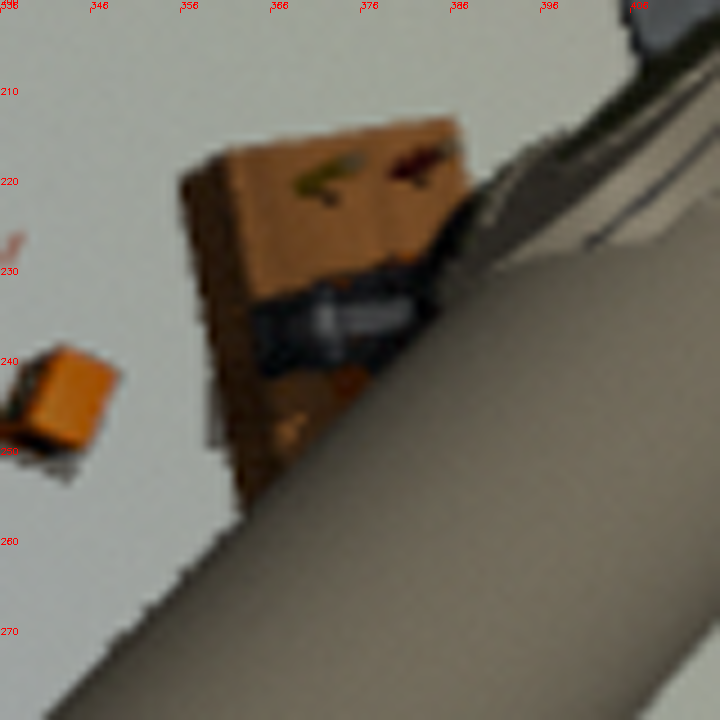

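Request:
step_arm([
  [0,0,0,0,0,0],
  [0,0,0,0,0,0],
  [0,0,0,0,0,0],
  [0,0,0,0,0,0],
  [0,0,0,0,0,0],
  [0,0,0,0,0,0],
  [0,0,0,0,0,0],
  [0,0,0,0,0,0],
], jaw=20, force=50)

```text
clock: 18.45
position: [0.4822, -0.3404, 0.1384]
ee_rot: [0.997, 0.077, 0.004, 0.001]
ft_force: [-0.8, -0.3, -0.0]
grip_width: 0.391
```

Run:
```python
from pg import *
p,R,o=cur(); print(p,o['grip_width']*85.4,o['ft_force'],o['torque'], R.as_matrix().round(4))
```

```text
[ 0.48220544 -0.34036289  0.13840689] 33.36251042804158 [-0.75223737 -0.33985968 -0.00701351] [ 0.03368864 -0.02806785 -0.01420336] [[ 0.9882  0.153   0.0074]
 [ 0.153  -0.9882 -0.002 ]
 [ 0.007   0.0031 -1.    ]]
```

The jaws have closed on the 34 mm housing. Lifting straight up.

Request:
step_arm([
  [0,0,-8,0,0,0],
  [0,0,-16,0,0,0],
  [0,0,-25,0,0,0],
  [0,0,-25,0,0,0],
  [0,0,-25,0,0,0],
  [0,0,-25,0,0,0],
  [0,0,-15,0,0,0],
  [0,0,0,0,0,0],
])

```text
clock: 19.45
position: [0.4804, -0.341, 0.2879]
ee_rot: [0.997, 0.076, 0.005, 0.002]
ft_force: [0.7, -0.5, -2.4]
grip_width: 0.395
```

Run:
```python
from pg import *
p,R,o=cur(); print(p,o['grip_width']*85.4,o['ft_force'],o['torque'], R.as_matrix()[:,2].round(4))
s=manip.camera('side');t=manip.camera('top'); cv2.imwrite('pics/r_s.png',s);cv2.imwrite('pics/r_t.png',t)
crop('side',s,(312,110),50,60,'pics/r1.png',6)
crop('top',t,(300,200),40,40,'pics/r2.png',9)
crop('side',s,(270,185),30,30,'pics/r3.png',10)
```

```text
[ 0.48038984 -0.34100991  0.28789773] 33.712944014112566 [ 0.65680835 -0.515574   -2.41698425] [-0.04654383 -0.03178375  0.07559566] [ 0.0101 -0.0034 -0.9999]
```

View pics/r1.png

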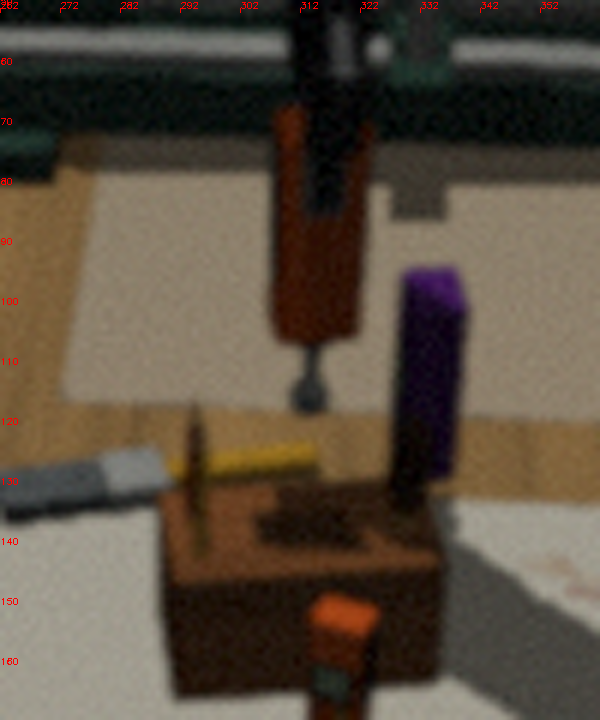

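View pics/r2.png

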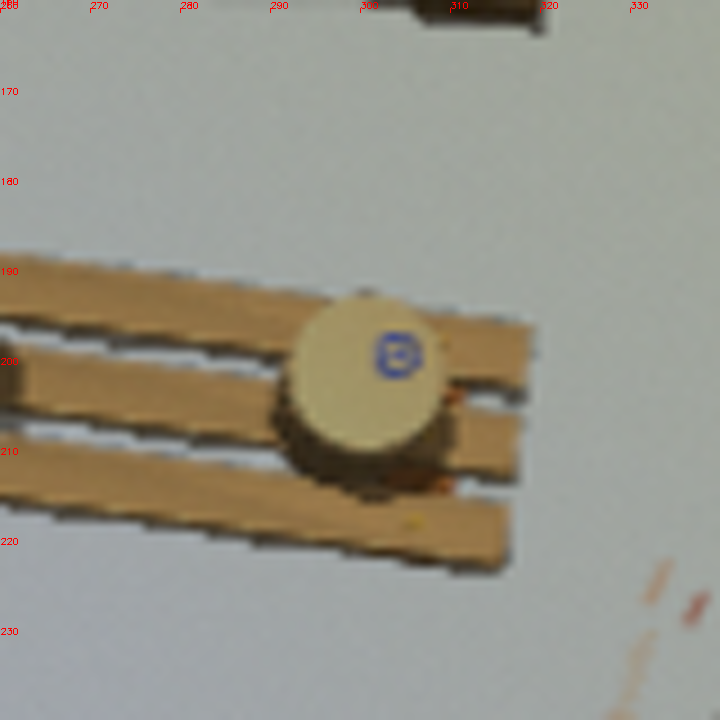

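View pics/r3.png

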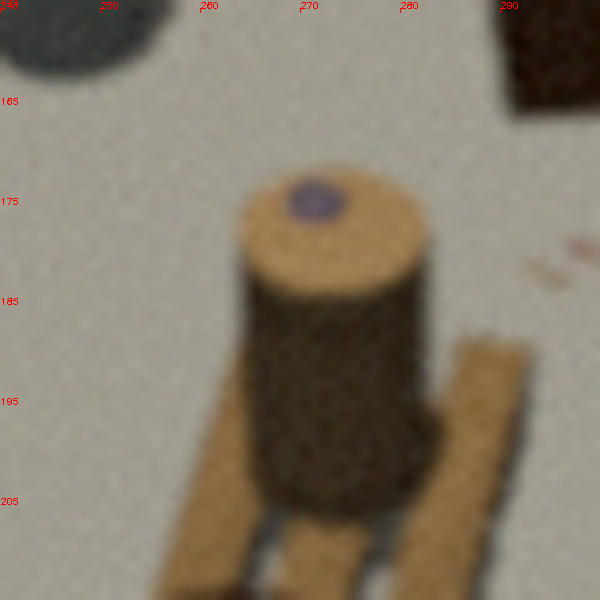

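The beaker is seated and free, with the mark at (303,199) in the top view and (271,175) in the side view. The meter is lifted clear with its ball showing at (313,115) in the side view. Next I'll measure the mark and the ball.

```bash
cat > mark.py <<'E'
from pg import *
def bluec(im,c,r=9):
    x0,y0=int(c[0]-r),int(c[1]-r); w=im[y0:y0+2*r,x0:x0+2*r].astype(float)
    d=w[...,0]-w[...,2]; med=np.median(d); W=np.clip(d-(-5) ,0,None) 
    yy,xx=np.mgrid[0:2*r,0:2*r]; return np.array([x0+(W*xx).sum()/W.sum(),y0+(W*yy).sum()/W.sum()]),W
E
python3 - <<'E'
from mark import *
from ov import cyl
s=cv2.imread('pics/r_s.png');t=cv2.imread('pics/r_t.png')
r=6
ct,W=bluec(t,(303.5,199.5),r); print(ct); print(W.round().astype(int))
cs,W=bluec(s,(271,175.5),r); print(cs); print(W.round().astype(int))
a,b=onplane('top',ct,.121),onplane('side',cs,.121); print(a,b)
m=(a+b)/2
# foot centre fit: overlay
p,R,o=cur()
A=R.as_matrix(); tip=p+A[:,2]*.1294; print('tip pred',tip, proj('side',tip-A[:,2]*.011),proj('top',tip))
und=p+A[:,2]*.0784
box=[(-.023,-.017),(.023,-.017),(.023,.017),(-.023,.017),(-.023,-.017)]
B0=np.array([und+A[:,0]*x+A[:,1]*y for x,y in box]); B1=B0-A[:,2]*.12
g=(0,255,0); sg=[(B0,g),(B1,g)]+[([B0[i],B1[i]],g) for i in range(4)]+[(P,g) for P in cyl(tip-A[:,2]*.022,A[:,2],.011,.022)]
crop('side',s,(315,90),35,40,'pics/s1.png',9,sg)
pk=np.array([.5836,-.0846,.121])
crop('side',s,(270,185),30,30,'pics/s3.png',10,[(P,g) for P in cyl(m-[0,0,.0],[0,0,1],.008,.0001)])
crop('top',t,(300,200),30,30,'pics/s2.png',10,[(P,g) for P in cyl(m-[0,0,.0],[0,0,1],.008,.0001)])
E
```

```text
[303.54724409 198.79724409]
[[ 0  0  0  0  0  0  0  0  0  4  4  5]
 [ 0  0  0  0  0  0  0  0  0  0  0  0]
 [ 0  0  0  0  0  0  0  0  0  0  0  0]
 [ 0  0  0  0  0  0  0  0  0  0  0  0]
 [ 0  0  0  0  0  9 70 50 23  0  0  0]
 [ 0  0  0  0  0 21  0  0  5  0  0  0]
 [ 0  0  0  0  0 39 11 50 11 17  0  0]
 [ 0  0  0  0  0 44  0  0 11 18  0  0]
 [ 0  0  0  0  0 13 57 46  0  0  0  0]
 [ 0  0  0  0  0  0  0  0  0  0  0  0]
 [ 0  0  0  0  0  0  0  0  0  0  0  0]
 [ 0  0  0  0  0  0  0  0  0  0  0  0]]
[271.3125 174.75  ]
[[0 0 0 0 0 0 0 0 0 0 0 0]
 [0 0 0 0 0 0 0 0 0 0 0 0]
 [0 0 0 0 0 0 0 0 0 0 0 0]
 [0 0 0 0 0 0 0 0 0 0 0 0]
 [0 0 0 0 0 0 0 0 0 0 0 0]
 [0 0 0 0 0 0 4 0 0 0 0 0]
 [0 0 0 0 0 2 3 7 0 0 0 0]
 [0 0 0 0 0 0 0 0 0 0 0 0]
 [0 0 0 0 0 0 0 0 0 0 0 0]
 [0 0 0 0 0 0 0 0 0 0 0 0]
 [0 0 0 0 0 0 0 0 0 0 0 0]
 [0 0 0 0 0 0 0 0 0 0 0 0]]
[ 0.59236382 -0.09974894  0.121     ] [ 0.59030215 -0.0979446   0.121     ]
tip pred [ 0.48106023 -0.3407964   0.15693131] [[312.43809623 115.73311986]] [[384.05743124 235.30645305]]
```

View pics/s1.png

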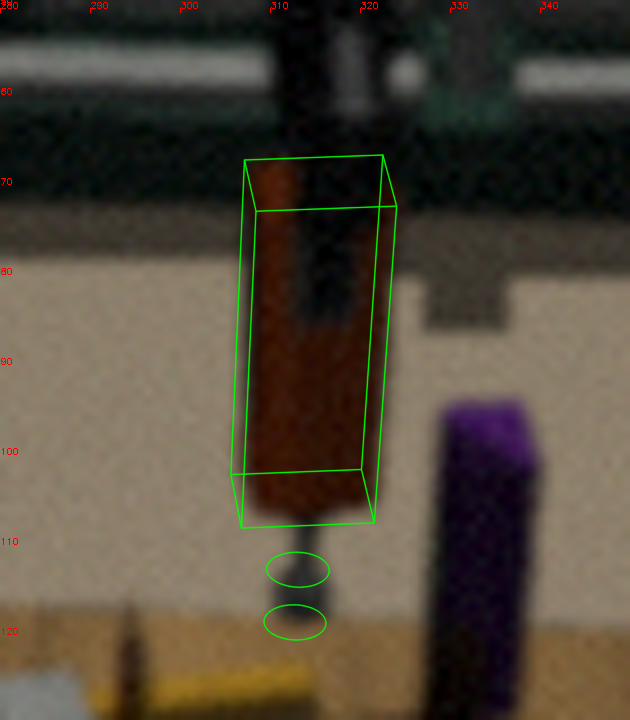

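View pics/s2.png

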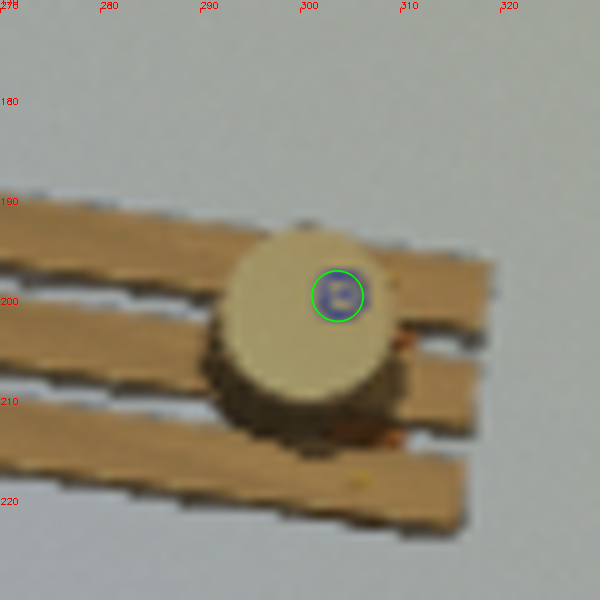

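View pics/s3.png

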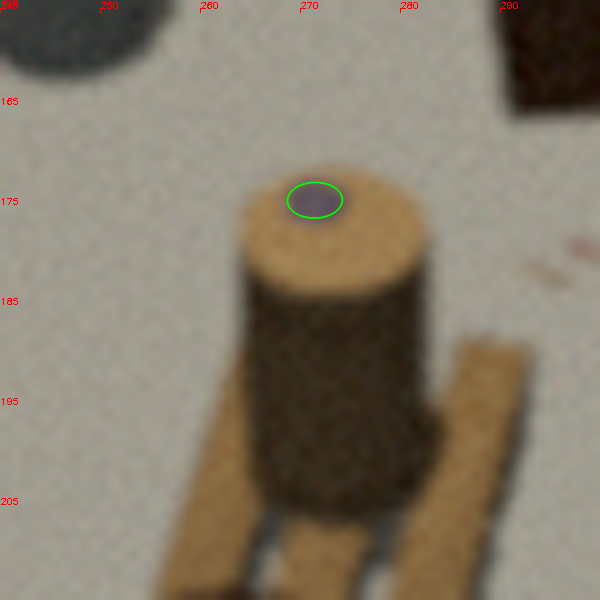

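Run:
```python
from mark import *
exec(open('fit.py').read().split('tb=')[0].split('from h import *')[1])
m=P(341,205,8,[(315,187),(395,178),(415,293),(328,307)])
print('top meter centre',np.mean([onplane('top',c,.18) for c in m],0))
sm=P(272,103,8,[(275,117),(386,112),(378,63),(277,68)])
print('side meter centre',np.mean([onplane('side',c,.18) for c in sm],0))
tb=P(341,205,8,[(165,95),(362,66),(437,432),(228,468)]); print('top block',np.mean([onplane('top',c,.085) for c in tb],0))
# ball in side now
s=cv2.imread('pics/r_s.png'); crop('side',s,(313,114),10,10,'pics/t1.png',30)
for c in [(313.2,114.8),(313.4,114.4)]:print(onplane('side',c,.168))
p,R,o=cur();A=R.as_matrix();print(p+A[:,2]*.119)
```

```text
top meter centre [ 0.48104395 -0.33970181  0.18      ]
side meter centre [ 0.48062784 -0.33382735  0.18      ]
top block [ 0.48035583 -0.34109653  0.085     ]
[ 0.47872581 -0.34614093  0.168     ]
[ 0.47816321 -0.34846841  0.168     ]
[ 0.48097621 -0.34077172  0.16733095]
```

View pics/t1.png

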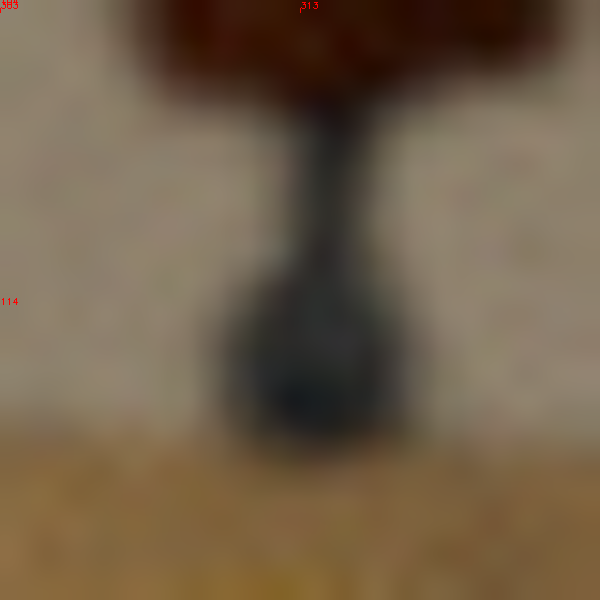

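```bash
cat >> pg.py <<'E'
K=np.array([.593,-.099])
a_=np.array([.0074,-.002,-1]);a_/=np.linalg.norm(a_)
# tool orientation for which meter is vertical
_y=TM.as_matrix()[:,1]; _y=_y-a_*(_y@a_); _y/=np.linalg.norm(_y)
TF=Ro.from_matrix(np.stack([np.cross(_y,a_),_y,a_],1))
def tgt(z): 
    # TCP such that the tip (0.1294 along tool z) is over K, TCP height z
    return np.array([K[0]-a_[0]*.1294,K[1]-a_[1]*.1294,z])
E
python3 - <<'E'
from pg import *
p,R,o=cur()
plan(p,R,tgt(.292),TF,n=8)
E
```

```text
8 rows  total rot [ 0.  -0.  -0.2] dist 266.5
[[18.4,-27.8,-0.7,0.0,-0.0,-0.0],[18.4,-27.7,-0.7,0.0,-0.0,-0.0],[18.4,-27.7,-0.7,0.0,-0.0,-0.0],[18.5,-27.7,-0.7,0.0,-0.0,-0.0],[18.5,-27.7,-0.7,0.0,-0.0,-0.0],[18.5,-27.7,-0.7,0.0,-0.0,-0.0],[18.5,-27.7,-0.7,0.0,-0.0,-0.0],[18.5,-27.7,-0.7,0.0,-0.0,-0.0]]
```

Request:
step_arm([
  [8,-12,-3,0,0,0],
  [16,-24,-3,0,0,0],
  [20,-30,-2,0,0,0],
  [20,-30,-1,0,0,0],
  [20,-30,0,0,0,0],
  [20,-30,0,0,0,0],
  [16,-24,0,0,0,0],
  [10,-15,0,0,0,0],
  [0,0,0,0,0,0],
  [0,0,0,0,0,0],
])

```text
clock: 20.8
position: [0.5812, -0.113, 0.2897]
ee_rot: [0.997, 0.077, -0.001, -0.0]
ft_force: [-0.7, -0.5, -2.3]
grip_width: 0.393
```

Run:
```python
from pg import *
p,R,o=cur(); print(p,R.as_matrix()[:,2],o['grip_width']*85.4)
plan(p,R,tgt(.27),TF,n=2)
```

```text
[ 0.58116901 -0.1129795   0.28972641] [-2.44434404e-03 -1.14611995e-04 -9.99997006e-01] 33.58995354681035
2 rows  total rot [-0.2  0.5  0. ] dist 26.6
[[6.5,-6.2,9.8,-0.1,0.3,0.0],[6.4,-6.2,9.9,-0.1,0.3,0.0]]
```

Request:
step_arm([
  [6.5,-6,7,-0.1,0.3,0],
  [6.5,-6,7,-0.1,0.3,0],
  [0,0,0,0,0,0],
  [0,0,0,0,0,0],
])

```text
clock: 21.3
position: [0.592, -0.1008, 0.2746]
ee_rot: [0.997, 0.075, 0.004, 0.001]
ft_force: [-0.1, -1.1, -1.3]
grip_width: 0.395
```

```bash
cat > look.py <<'E'
from mark import *
import sys
p,R,o=cur(); A=R.as_matrix(); print(p,A[:,2].round(4),o['grip_width']*85.4,o['ft_force'])
tip=p+A[:,2]*.1294; print('tip',tip)
s=manip.camera('side'); k=sys.argv[1]; cv2.imwrite(f'pics/{k}_s.png',s)
from ov import cyl
g=(0,255,0); ms=np.array([.5903,-.0979,.121]) # mark as the side camera sees it
crop('side',s,(275,155),30,38,f'pics/{k}1.png',8,[(P,g) for P in cyl(ms,[0,0,1],.008,.0001)]+[([ms,ms+[0,0,.03]],(255,0,0))])
plan(p,R,tgt(float(sys.argv[2])),TF,n=1)
E
python3 look.py u .258
```

```text
[ 0.59201262 -0.1007981   0.27462693] [ 0.009  -0.0023 -1.    ] 33.705649126183886 [-0.14797206 -1.13302208 -1.32372846]
tip [ 0.59318125 -0.10109521  0.14523255]
1 rows  total rot [ 0.  -0.1 -0.2] dist 16.8
[[0.2,-2.1,16.6,0.0,-0.1,-0.2]]
```

View pics/u1.png

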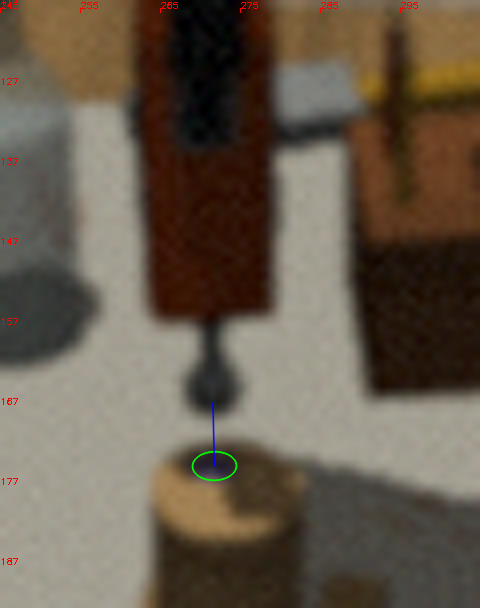

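The ball at (271,165) hangs directly above the mark at (271,175). Coming down.

Request:
step_arm([
  [0,-1,7,0,0,0],
  [0,-1,6,0,0,0],
  [0,0,0,0,0,0],
  [0,0,0,0,0,0],
])

```text
clock: 21.85
position: [0.5916, -0.099, 0.2607]
ee_rot: [0.997, 0.075, 0.004, 0.001]
ft_force: [0.9, -0.3, -1.8]
grip_width: 0.397
```

```bash
python3 look.py v .252
```

```text
[ 0.59162868 -0.09895869  0.26072387] [ 0.009  -0.0021 -1.    ] 33.86811170694319 [ 0.91429833 -0.31638023 -1.78051856]
tip [ 0.59279401 -0.09923039  0.13132941]
1 rows  total rot [ 0.  -0.1 -0.2] dist 8.7
[[0.4,-0.2,8.7,0.0,-0.1,-0.2]]
```

View pics/v1.png

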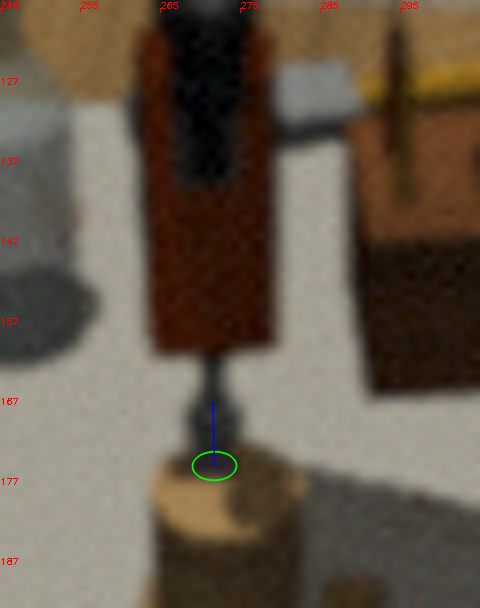

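Request:
step_arm([
  [0,0,4,0,0,0],
  [0,0,3,0,0,0],
  [0,0,0,0,0,0],
  [0,0,0,0,0,0],
])

```text
clock: 22.4
position: [0.5918, -0.099, 0.2534]
ee_rot: [0.997, 0.075, 0.005, 0.001]
ft_force: [-0.1, 0.7, -0.7]
grip_width: 0.394
```

Run:
```python
from pg import *
import time
p,R,o=cur(); print(p,o['ft_force'],p+R.as_matrix()[:,2]*.1294)
plan(p,R,tgt(.2504),TF,n=1)
```

```text
[ 0.59178831 -0.09904722  0.25337753] [-0.13613166  0.69646731 -0.69838319] [ 0.5929883  -0.09932958  0.1239834 ]
1 rows  total rot [ 0.  -0.1 -0.3] dist 3.0
[[0.3,-0.3,3.0,0.0,-0.1,-0.3]]
```

Request:
step_arm([
  [0,0,0,0,0,0],
])

```text
clock: 22.52
position: [0.5918, -0.099, 0.2534]
ee_rot: [0.997, 0.075, 0.005, 0.001]
ft_force: [-0.6, -0.8, -1.6]
grip_width: 0.391
```

Request:
step_arm([
  [0,0,0,0,0,0],
])

```text
clock: 22.65
position: [0.5918, -0.0991, 0.2535]
ee_rot: [0.997, 0.075, 0.005, 0.001]
ft_force: [-0.4, -0.8, -2.6]
grip_width: 0.396
```

Request:
step_arm([
  [0,0,0,0,0,0],
])

```text
clock: 22.78
position: [0.5919, -0.099, 0.2536]
ee_rot: [0.997, 0.075, 0.005, 0.001]
ft_force: [-0.9, -0.2, -1.7]
grip_width: 0.391
```

Request:
step_arm([
  [0,0,0,0,0,0],
])

```text
clock: 22.9
position: [0.5919, -0.0991, 0.2536]
ee_rot: [0.997, 0.075, 0.005, 0.001]
ft_force: [0.8, -0.5, -1.1]
grip_width: 0.39
```

Request:
step_arm([
  [0,0,1.5,0,0,0],
])

```text
clock: 23.02
position: [0.592, -0.0991, 0.2521]
ee_rot: [0.997, 0.075, 0.005, 0.001]
ft_force: [-1.1, 1.4, -2.0]
grip_width: 0.391
```

Request:
step_arm([
  [0,0,0,0,0,0],
])

```text
clock: 23.15
position: [0.5919, -0.099, 0.252]
ee_rot: [0.997, 0.075, 0.005, 0.001]
ft_force: [-0.2, 0.0, -2.0]
grip_width: 0.395
```

Request:
step_arm([
  [0,0,0,0,0,0],
])

```text
clock: 23.28
position: [0.5919, -0.099, 0.252]
ee_rot: [0.997, 0.075, 0.005, 0.001]
ft_force: [-0.2, 0.2, -1.5]
grip_width: 0.393
```

Request:
step_arm([
  [0,0,0,0,0,0],
])

```text
clock: 23.4
position: [0.5919, -0.0991, 0.252]
ee_rot: [0.997, 0.075, 0.005, 0.001]
ft_force: [-0.2, 0.5, -2.1]
grip_width: 0.395
```

There's no contact yet: Fz is about -1.9 N, which is just the meter's weight. Continuing in small steps.

Request:
step_arm([
  [0,0,1.5,0,0,0],
])

```text
clock: 23.52
position: [0.592, -0.0991, 0.2505]
ee_rot: [0.997, 0.075, 0.005, 0.001]
ft_force: [0.2, -0.4, -1.9]
grip_width: 0.396
```

Request:
step_arm([
  [0,0,0,0,0,0],
])

```text
clock: 23.65
position: [0.5919, -0.0991, 0.2503]
ee_rot: [0.997, 0.075, 0.005, 0.001]
ft_force: [0.1, -0.8, -2.1]
grip_width: 0.393
```

Request:
step_arm([
  [0,0,0,0,0,0],
])

```text
clock: 23.78
position: [0.5919, -0.0991, 0.2504]
ee_rot: [0.997, 0.075, 0.005, 0.001]
ft_force: [0.5, -0.6, -0.9]
grip_width: 0.393
```

Request:
step_arm([
  [0,0,0,0,0,0],
])

```text
clock: 23.9
position: [0.5919, -0.0991, 0.2504]
ee_rot: [0.997, 0.075, 0.005, 0.001]
ft_force: [0.2, -0.4, -2.1]
grip_width: 0.389
```

Request:
step_arm([
  [0,0,1,0,0,0],
])

```text
clock: 24.02
position: [0.592, -0.0991, 0.2495]
ee_rot: [0.997, 0.075, 0.005, 0.001]
ft_force: [-0.1, -1.3, -0.3]
grip_width: 0.394
```

Request:
step_arm([
  [0,0,0,0,0,0],
])

```text
clock: 24.15
position: [0.5921, -0.0991, 0.2496]
ee_rot: [0.997, 0.075, 0.005, 0.001]
ft_force: [-0.3, -0.6, 0.4]
grip_width: 0.397
```

Request:
step_arm([
  [0,0,0,0,0,0],
])

```text
clock: 24.28
position: [0.5921, -0.0991, 0.2497]
ee_rot: [0.997, 0.075, 0.005, 0.001]
ft_force: [-0.8, 0.1, -0.8]
grip_width: 0.397
```

Request:
step_arm([
  [0,0,0,0,0,0],
])

```text
clock: 24.4
position: [0.5921, -0.0991, 0.2497]
ee_rot: [0.997, 0.075, 0.005, 0.001]
ft_force: [-0.3, -0.3, -0.3]
grip_width: 0.39
```

Contact came at TCP z ≈ 0.250, as predicted, with about 1.6 N on the ball. I'll check alignment before pressing further.

```bash
python3 look.py w .2472
python3 - <<'E'
from mark import *
s=cv2.imread('pics/w_s.png'); crop('side',s,(272,172),16,16,'pics/w2.png',20,[([[.5903,-.0979,.121],[.5903,-.0979,.150]],(255,0,0))])
p,R,o=cur(); tip=p+R.as_matrix()[:,2]*.129; c=tip+[0,0,.011]; print(proj('side',c),proj('side',[.5903,-.0979,.132]))
E
```

```text
[ 0.59207377 -0.09909843  0.24973963] [ 0.0101 -0.0021 -0.9999] 33.29122707650272 [-0.33771954 -0.33477181 -0.25560604]
tip [ 0.59338493 -0.09936607  0.12034655]
1 rows  total rot [ 0.  -0.2 -0.2] dist 2.6
[[-0.0,-0.4,2.5,0.0,-0.2,-0.2]]
[[270.23592251 171.55253443]] [[271.23742744 171.85769597]]
```

View pics/w2.png

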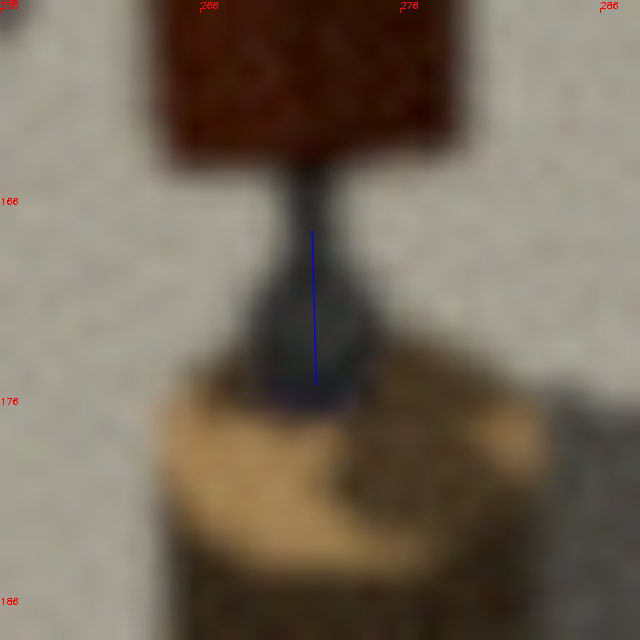

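The ball centre is at (271.2,172.2) against an expected (271.2,171.9) for dead on the mark, so it is within about 1 mm. A blue rim shows evenly under it. Pressing to about 3 mm.

Request:
step_arm([
  [0,0,1.2,0,0,0],
])

```text
clock: 24.58
position: [0.5921, -0.0991, 0.2486]
ee_rot: [0.997, 0.075, 0.005, 0.001]
ft_force: [0.5, 0.1, 0.2]
grip_width: 0.396
```

Request:
step_arm([
  [0,0,1.2,0,0,0],
])

```text
clock: 24.7
position: [0.5922, -0.0991, 0.2474]
ee_rot: [0.997, 0.075, 0.005, 0.001]
ft_force: [-0.6, 0.5, 1.1]
grip_width: 0.392
```

Request:
step_arm([
  [0,0,0,0,0,0],
])

```text
clock: 24.82
position: [0.5922, -0.0991, 0.2475]
ee_rot: [0.997, 0.075, 0.005, 0.001]
ft_force: [-1.2, 0.4, 0.9]
grip_width: 0.394
```

Request:
step_arm([
  [0,0,0,0,0,0],
])

```text
clock: 24.95
position: [0.5922, -0.0992, 0.2475]
ee_rot: [0.997, 0.075, 0.005, 0.001]
ft_force: [-0.8, 0.5, 1.2]
grip_width: 0.391
```

Request:
step_arm([
  [0,0,0,0,0,0],
])

```text
clock: 25.08
position: [0.5923, -0.0992, 0.2476]
ee_rot: [0.997, 0.075, 0.005, 0.001]
ft_force: [0.3, -0.5, 1.0]
grip_width: 0.398
```

Request:
step_arm([
  [0,0,0,0,0,0],
])

```text
clock: 25.2
position: [0.5922, -0.0992, 0.2476]
ee_rot: [0.997, 0.075, 0.005, 0.001]
ft_force: [-1.0, -0.4, 1.7]
grip_width: 0.391
```

```bash
python3 look.py x .2474
python3 - <<'E'
from mark import *
s=cv2.imread('pics/x_s.png'); crop('side',s,(272,160),40,36,'pics/x2.png',8)
a=cv2.imread('pics/side0.png'); d=cv2.absdiff(a,s).max(2); o=cv2.resize(np.hstack([s]),(784,588)); cv2.imwrite('pics/x3.png',o)
E
```

```text
[ 0.59223839 -0.09920186  0.24764047] [ 0.0107 -0.002  -0.9999] 33.3491350959898 [-1.00656305 -0.36590801  1.74494338]
tip [ 0.5936238  -0.09945909  0.11824815]
1 rows  total rot [ 0.  -0.2 -0.3] dist 0.6
[[-0.1,-0.5,0.2,0.0,-0.2,-0.3]]
```

View pics/x2.png

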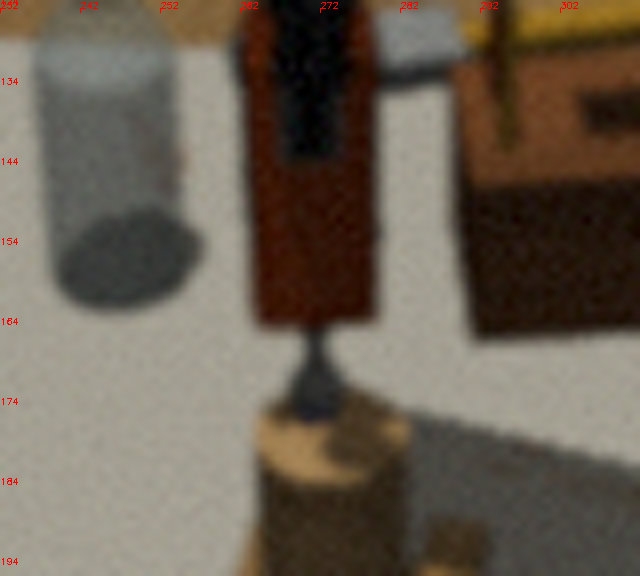

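View pics/x3.png

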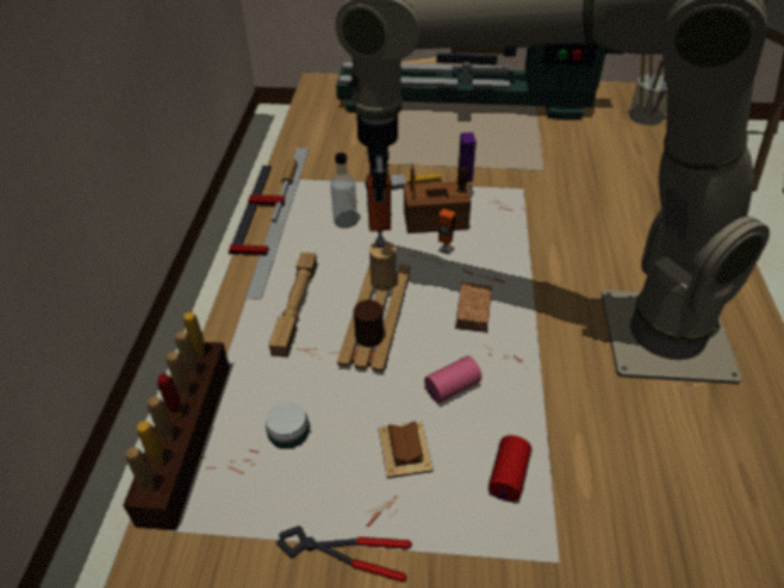

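The meter is upright with its ball on the mark, the beaker is seated, and every bystander is in its original place. Handing in.

```bash
python3 -c "
from workcell import manip
print(manip.hand_in())"
```

```text
the job is handed in; nothing more can be done
None
```

I handed the job in at about 25 s on the robot's clock, with the meter held on the mark. `hand_in()` reports no verdict.

**What was done**
- **Beaker:** I took it from the cradle with a 45° grip, turned it mouth down and lowered it over the free peg. I let go only once the wrist force showed the rim on the slats.
- **Meter:** I lifted it straight up out of its block and brought it down on the blue ringed mark.

**Last checks**
- **Alignment:** At first touch the ball was within about 1 mm of the mark in the side camera. It was not measured again after pressing, but the last picture still shows it on the mark. The top camera could not check this because the gripper and housing hide the ball.
- **Pressing:** The ball is about 2.7 mm in, judged from the height of first contact. The wrist force puts the push at about 3 N, with about 1 N of noise.
- **Squareness:** The tool is within 1° of vertical. The meter itself looked within about 1.5° of upright.
- **Surroundings:** The final picture shows the beaker seated and clear of the fingers. The dark beaker and the other bystanders look unmoved.

**What disagreed or went wrong**
- The two cameras differed by 2–3 mm on where the mark is, so I aimed between them.
- The grasp on the beaker was about 4 mm nearer the foot than planned, so the rim touched down slightly early.
- One move above the peg had a wrong sign and shifted the beaker about 45 mm sideways in free air. It touched nothing, and I corrected it before lowering.

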